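Swap the packs on the workshop's charging bank

TASK

Slide the charging bank's yellow lock bar fully open, take every charged pack (four green lamps) off the bank and stand it upright in a stall of the green ready tray, and slide every flat pack (one red lamp) nose first onto a free bay, under its lips, fully home until it clicks. With all the packs in place slide the lock bar fully shut again; leave the other things on the bench where they are.

Things in the scene. Friction and masses are not known exactly. Their poses are not given: they have to be found in the camera images.
- bank: Charging bank, fixed: grey housing, three bays 110 mm apart on a flat smooth deck 30 mm above the bench (x -130 to 57 mm, y -260 to 160 mm). Origin on the bench, under bay_b's home point; x = direction in which packs are pushed on, y = left seen from its open front. Steel guard (102 to 108 mm above the bench) overhangs the front 25 mm of a pack that is home; the rest is open above.
- bay_a (a point): Home point of the left bay (bank y = +110 mm): on the deck, where the origin of a pack that is fully home lies (within 2 mm); axes as the bank's. All bays: a channel 51 mm wide, with steel lips overhanging it 12 to 17 mm above the deck, 35 mm apart, from 20 mm before to 57 mm past this point; flared guides 17 mm high begin 43 mm before it.
- bay_b (a point): Home point of the middle bay (bank y = 0), as bay_a. A pack cannot be set in from above: put it on the deck in front, nose ahead, its origin 95 to 105 mm before the home point, and slide it so that its foot runs under the lips. Spring plungers resist with 8 to 15 N in the last 30 mm, then click into the foot's notches; the same force starts a pack out again.
- bay_c (a point): Home point of the right bay (bank y = -110 mm), as bay_a. All bays: back stop 57 mm past the home point; a terminal block 6 mm high, from 42 mm past it, keeps a pack pushed on tail first from going home.
- lockbar (a joint): Yellow lock bar, m: 0 = shut (a tab stands 5 mm behind the tail of each pack that is home, so none can go on or off; a pack not home stops the bar), 0.055 = fully open (tabs midway between bays). Slides along the bank's -y to open, 2 N friction, stays where left. Tabs 24 mm wide, 17 mm above the deck, 64 mm before the home points.
- bar_grip (a point): Point in the lock bar's upright yellow grip fin, 52 mm above the bench. Fin: 12 mm thick along the bank's x, 40 mm long along y, from the deck to 67 mm above the bench. It moves with the bar: at bank x = -64 mm, y = -178 mm when shut, -233 mm when open.
- full1: Charged pack, four green lamps; home in a bay at the start, or absent. 110 mm long (x), 60 wide, 64 high, 0.4 to 0.65 kg. Origin: centre of underside; x to the nose (lamps are at the tail), z up. Grip the black body (60 mm, from 20 to 64 mm up) across y; under it a grey T foot: neck 30 mm wide, flange 46 mm wide, 8 thick, 55 mm behind to 40 ahead of the origin.
- full2: Charged pack, four green lamps; home in a bay at the start, or absent. 110 mm long (x), 60 wide, 64 high, 0.4 to 0.65 kg. Origin: centre of underside; x to the nose (lamps are at the tail), z up. Grip the black body (60 mm, from 20 to 64 mm up) across y; under it a grey T foot: neck 30 mm wide, flange 46 mm wide, 8 thick, 55 mm behind to 40 ahead of the origin.
- full3: Charged pack, four green lamps; home in a bay at the start, or absent. 110 mm long (x), 60 wide, 64 high, 0.4 to 0.65 kg. Origin: centre of underside; x to the nose (lamps are at the tail), z up. Grip the black body (60 mm, from 20 to 64 mm up) across y; under it a grey T foot: neck 30 mm wide, flange 46 mm wide, 8 thick, 55 mm behind to 40 ahead of the origin.
- flat1: Flat pack, one red lamp, three dark; upright on the bench, or absent. 110 mm long (x), 60 wide, 64 high, 0.4 to 0.65 kg. Origin: centre of underside; x to the nose (lamps are at the tail), z up. Grip the black body (60 mm, from 20 to 64 mm up) across y; under it a grey T foot: neck 30 mm wide, flange 46 mm wide, 8 thick, 55 mm behind to 40 ahead of the origin.
- flat2: Flat pack, one red lamp, three dark; upright on the bench, or absent. 110 mm long (x), 60 wide, 64 high, 0.4 to 0.65 kg. Origin: centre of underside; x to the nose (lamps are at the tail), z up. Grip the black body (60 mm, from 20 to 64 mm up) across y; under it a grey T foot: neck 30 mm wide, flange 46 mm wide, 8 thick, 55 mm behind to 40 ahead of the origin.
- flat3: Flat pack, one red lamp, three dark; upright on the bench, or absent. 110 mm long (x), 60 wide, 64 high, 0.4 to 0.65 kg. Origin: centre of underside; x to the nose (lamps are at the tail), z up. Grip the black body (60 mm, from 20 to 64 mm up) across y; under it a grey T foot: neck 30 mm wide, flange 46 mm wide, 8 thick, 55 mm behind to 40 ahead of the origin.
- tray: The ready tray, green, fixed: 245 mm (x) by 160 mm (y) outside, walls 5 mm thick and 24 mm high, floor 4 mm thick, split across x by a 20 mm high divider into two stalls about 115 mm by 150 mm, one pack each, the pack's length along the tray's y either way round. Origin: centre of its underside.
- stall_a (a point): Centre of the floor of the stall on the tray's -x side, 4 mm above the bench; axes as the tray's.
- stall_b (a point): Centre of the floor of the stall on the tray's +x side, 4 mm above the bench; axes as the tray's.
- cup: White paint cup, 72 mm across, 90 mm high; origin at the centre of its underside. Leave it alone.
- tape: Roll of yellow tape lying flat, 90 mm across, 24 mm high; origin at the centre of its underside. Leave it alone.
- brush: Paintbrush lying on the bench, 190 mm long. Leave it alone.
- glue: White glue bottle, 56 mm across, 140 mm high; origin at the centre of its underside. Leave it alone.
- driver: Screwdriver lying on the bench. Leave it alone.
- paintpot: Red paint pot, 64 mm across, 70 mm high; origin at the centre of its underside. Leave it alone.

How it is judged:
By the outcome, as a careful person would: the job done as asked, in the order asked, and still so for the second after the job is handed in, with the robot touching nothing.
Of full1, full2, full3 only 2 to 2 are there at a start; the rules pass over those that are not, and their reading is None.
Of flat1, flat2, flat3 only 2 to 3 are there at a start; the rules pass over those that are not, and their reading is None.
At some moment in a run one of flat1, flat2, flat3 may be knocked a few centimetres aside while the robot is not near it.
Once in a run the grip may slacken for a moment while it holds something.
It also fails if it takes over 208 s, if anything falls off the work surface, if the arm or the gripper's body presses on something with over 40 N, if the wrist force passes 120 N, or if a joint passes its speed limit or range.

ROBOT

A 6-joint arm with a two-finger parallel gripper is mounted at the origin on the work surface. World frame = base frame: x ahead of the robot, y to its left, z up, the work surface at z = 0. Lengths are in m, angles in rad, forces in N, time in s.
With the tool pointing down it reaches from about 0.4 to 0.925 m from the base axis. Payload 3.4 kg.
Tool frame: the origin (TCP) lies midway between the tips of the shut fingers; the grasp point (between the pads) lies 19 mm behind it (arm.hold_point_z is the distance from the TCP to the grasp point, in m); z points along the fingers, y is the line along which they close (so a half turn about z gives the same grasp; the last joint's range is limited). The gripper opens to 85 mm and grips with 20 to 120 N. Pads are 22 mm wide; open, the fingers measure 114 mm over their backs; the gripper's body (76 mm by 85 mm) begins 54 mm behind the grasp point. The pads swing forward as they close: fully open they stand 13 mm farther back than shut.
Start: joints at [1.188, 0.307, 1.506, -0, 1.328, -0.073], TCP at [0.175, 0.548, 0.231] pointing down, gripper open.
Joint ranges: [-3.12, 3.12], [-1.05, 2.28], [0.14, 2.33], [-1.42, 4.57], [0.1, 2.73], [-2.68, 2.68]. Speed limits (rad/s): [2.57, 2.57, 3.14, 3.14, 3.14, 3.14].

INTERFACE

Orientations are given as a rotation vector (axis times angle).
In Python, from bench import read_state, grab_frame, get_calibration, close_job, recognise, landmark_of, arm gives the robot as it stands.
- The arm moves only by the tool move_arm, never from a script. Its argument "rows" is a list of rows, each an object of numbers: "rx", "ry", "rz": the turn, a rotation vector about the world's x, y, z each as a share of 1.5 rad, from -1 to 1; "dx", "dy", "dz": the shift along the world's x, y, z each as a share of 400 mm, from -1 to 1; "gripper": the opening, from -1 (shut) to 1 (fully open). In form: [{"rx": .., "ry": .., "rz": .., "dx": .., "dy": .., "dz": .., "gripper": ..}, ...]. A call has 1 to 10 rows; each row is the pose to reach, as a shift and turn from the pose commanded when the call began; what a row does not reach only later rows make up. A row lasts 1/10 s, in which the tool goes at most 50 mm and 8.59 degrees, less where a joint would pass 70% of its speed; a pose out of reach is approached as far as the arm can. A call with a number of a shift or a turn outside -1 to 1 is refused whole. A call with a gripper value outside its range is refused whole. The fingers move at their own pace and stop on an object; "force" is the grip in N (left out, the last holds). Time passes only in rows, so rows that repeat a pose let the fingers close. It gives the time, the measured TCP pose, the force, the opening and the grip force at its end, in the units of the state.
- read_state(): the state, without advancing time (a new reading comes with each control period).
- grab_frame(name): name is "side" or "top"; returns (picture, depth): 384x512x3 uint8, red, green, blue; 384x512 float32, m along the optical axis (not along the pixel's ray), 0 where there is no reading.
- get_calibration(name): a dict with "fovy" (degrees; the focal length in pixels is half the picture's height over the tangent of half this angle, whatever the lens; pixels are square), "cx", "cy" (the principal point, pixels), "cam_to_world" (4x4, takes a point from camera to world coordinates). Camera axes: x right, y up, looking along -z (the intrinsics and any distortion apply to the point x, -y, -z); pixel columns grow to the right and rows downward; lengths in m; the calibration is good to about 2 mm. A picture is of the moment at which its call begins. get_calibration takes no time and is no camera call.
- close_job(): hands the job in; it is judged then, once.
Trained networks look in the newest picture that a camera, given by its name, has taken for a name from the list of things; names that differ only in an ending like _2 or _b are one class to them, and where a whole thing is asked for, a point or a joint stands for the part that bears it (a point fixed in the world has none). Each returns a list of dicts, best first, with "conf" (0 to 1); they miss things now and then, are a little off and sometimes report something else, mostly with a low value. They report only what shows in the picture. A call takes as long as a camera call.
- recognise(camera, query): "rect" ([centre column, centre row, width, height] in pixels, round what is visible of it).
- landmark_of(camera, query): "xy" ([column, row] in pixels: a listed point, or the origin of a listed thing).
The state is a dict: "clock": time; "joint_positions": joint angles; "joint_velocities": joint speeds; "joint_efforts": joint torques, N m; "tcp_pos": TCP position; "ee_rot": TCP orientation; "force": force on the tool from outside, world axes, zero at the start; "moment": the same for the moment, N m; "finger_gap": finger opening in m; "grasp_force": force on a finger pad.
Only numpy, scipy, OpenCV 4.12 (cv2) and the standard library are available. Lean on these libraries where they do the work, as an engineer would, in place of code of your own. Each camera call takes 0.05 s, during which the arm holds its last target. There are 200 camera calls.

## Working session

There is one attempt and no reset: what is moved stays moved. The work goes in short steps, Python scripts to look and compute and a tool call to move; the robot and the scene stay as the last step left them, time stands still between calls to the robot, and variables do not carry over. Pictures are saved under pics/ and viewed, at most 14 in all, crops included, and the job is handed in when it is done.

Besides the shell and the picture viewer there is one more tool, called after "Request:" as name(argument=value, ...) on one line, values as JSON. move_arm: Moves the arm, as the interface text tells. Shift numbers are shares of 400 mm and turn numbers shares of 1.5 rad, none past 1 either way. Its arguments: {"type":"object","properties":{"rows":{"type":"array"},"force":{"type":"number"}},"required":["rows"]}

```bash
ls; mkdir -p pics
cat > h.py <<'E'
import numpy as np, cv2
from bench import *
def snap(n,f):
    im,d=grab_frame(n); cv2.imwrite('pics/'+f,im[:,:,::-1]); np.save(f'/tmp/{n}.npy',d); np.save(f'/tmp/{n}_im.npy',im); return im,d
def world(n,u,v,z=None,depth=None):
    c=get_calibration(n); f=192/np.tan(np.radians(c['fovy'])/2); T=np.array(c['cam_to_world'])
    r=np.array([(u-c['cx'])/f,-(v-c['cy'])/f,-1.0])
    if depth is not None: return T[:3,:3]@(r*depth)+T[:3,3]
    w=T[:3,:3]@r; return T[:3,3]+w*(z-T[2,3])/w[2]
def cloud(n,d):
    c=get_calibration(n); f=192/np.tan(np.radians(c['fovy'])/2); T=np.array(c['cam_to_world'])
    v,u=np.mgrid[0:384,0:512]
    p=np.stack([(u-c['cx'])/f*d,-(v-c['cy'])/f*d,-d],-1)
    return p@T[:3,:3].T+T[:3,3]
E
python3 - <<'E'
from h import *
for n in('side','top'):
    snap(n,n+'0.png'); c=get_calibration(n); print(n,{k:(np.round(v,3).tolist()) for k,v in c.items() if not isinstance(v,str)})
    for q in ('full1','flat1','bay_a','lockbar','bar_grip','tray','stall_a','bank'):
        print(q,[(np.round(x['xy']).tolist(),round(x['conf'],2)) for x in landmark_of(n,q)])
print(read_state())
E
```

```text
pics
side {'fovy': 47.87, 'cx': 247.949, 'cy': 184.144, 'cam_to_world': [[0.993, 0.08, -0.085, 0.429], [-0.116, 0.688, -0.717, -0.785], [0.001, 0.722, 0.692, 0.809], [0.0, 0.0, 0.0, 1.0]]}
full1 [([302.0, 179.0], 0.75), ([305.0, 212.0], 0.59)]
flat1 [([226.0, 329.0], 0.88), ([293.0, 309.0], 0.76)]
bay_a [([294.0, 151.0], 0.97), ([305.0, 209.0], 0.64), ([298.0, 183.0], 0.62)]Traceback (most recent call last):
  File "<stdin>", line 5, in <module>
ValueError: it knows: bank, bar_grip, bay, brush, cup, driver, flat, full, glue, paintpot, stall, tape, tray
```

Run:
```python
from h import *
for n in('side','top'):
    snap(n,n+'1.png'); c=get_calibration(n); print(n,{k:(np.round(v,3).tolist()) for k,v in c.items() if not isinstance(v,str)})
    for q,z in (('full1',.03),('flat1',0),('bay_a',.03),('bar_grip',.052),('tray',0),('stall_a',.004),('bank',0)):
        print(q,[(np.round(x['xy']).tolist(),round(x['conf'],2),np.round(world(n,*x['xy'],z=z),3).tolist()) for x in landmark_of(n,q)])
print(read_state())
```

```text
side {'fovy': 47.87, 'cx': 247.949, 'cy': 184.144, 'cam_to_world': [[0.993, 0.08, -0.085, 0.429], [-0.116, 0.688, -0.717, -0.785], [0.001, 0.722, 0.692, 0.809], [0.0, 0.0, 0.0, 1.0]]}
full1 [([302.0, 179.0], 0.78, [0.668, 0.023, 0.03]), ([305.0, 211.0], 0.65, [0.653, -0.088, 0.03]), ([245.0, 122.0], 0.19, [0.547, 0.293, 0.03])]
flat1 [([222.0, 328.0], 0.71, [0.428, -0.356, 0.0]), ([294.0, 308.0], 0.61, [0.579, -0.329, 0.0])]
bay_a [([305.0, 208.0], 0.94, [0.652, -0.079, 0.03]), ([298.0, 180.0], 0.88, [0.655, 0.021, 0.03]), ([291.0, 154.0], 0.65, [0.659, 0.131, 0.03])]
bar_grip [([282.0, 224.0], 0.86, [0.584, -0.143, 0.052])]
tray [([224.0, 122.0], 0.58, [0.487, 0.345, 0.0])]
stall_a [([243.0, 123.0], 0.8, [0.544, 0.326, 0.004]), ([204.0, 123.0], 0.57, [0.421, 0.343, 0.004])]
bank [([298.0, 187.0], 0.79, [0.66, 0.027, 0.0])]
top {'fovy': 46.689, 'cx': 253.072, 'cy': 192.605, 'cam_to_world': [[-0.008, 0.989, -0.15, 0.347], [-1.0, -0.006, 0.013, 0.013], [0.012, 0.15, 0.989, 1.205], [0.0, 0.0, 0.0, 1.0]]}
full1 [([241.0, 143.0], 0.81, [0.661, 0.029, 0.03]), ([286.0, 150.0], 0.79, [0.643,
[... 679 characters left out ...]
t_positions': array([ 1.18847377e+00,  3.06817586e-01,  1.50639750e+00,  9.03461892e-06,
        1.32838656e+00, -7.34712358e-02]), 'joint_velocities': array([ 5.32738534e-04,  3.63291439e-04,  2.29654552e-03, -5.15007234e-04,
        5.56753609e-04, -4.72781348e-05]), 'joint_efforts': array([-5.54364233e-04, -4.57484436e+01, -2.52344871e+01, -3.30275197e-04,
        7.03871137e-04, -5.87902633e-06]), 'tcp_pos': array([0.17478883, 0.54780327, 0.23129576]), 'ee_rot': array([-4.83218342e-01, -3.10419684e+00,  1.06392413e-05]), 'force': array([-0.15960751,  0.37124055, -0.53795358]), 'moment': array([-0.0061398 , -0.02256714, -0.0182859 ]), 'grasp_force': 0.0, 'finger_gap': 0.08553703309805692}
```

View pics/side1.png

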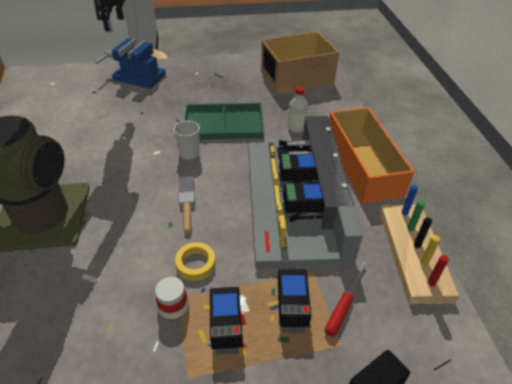

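View pics/top1.png

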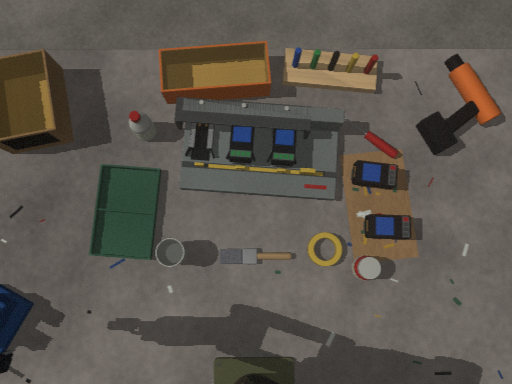

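The side view shows two flat packs, at about (226,320) and (294,298), with noses toward +y. The top view shows charged packs in bays b and c, with bay a at (202,142) empty. The tray is at (127,211). I'll refine the poses with depth.

Run:
```python
from h import *
D={n:np.load(f'/tmp/{n}.npy') for n in('top','side')}
C={n:cloud(n,D[n]) for n in D}
def rect(n,lo,hi,box,lab):
    p=C[n];m=(D[n]>0)&(p[...,2]>lo)&(p[...,2]<hi)&(p[...,0]>box[0])&(p[...,0]<box[1])&(p[...,1]>box[2])&(p[...,1]<box[3])
    m=cv2.morphologyEx(m.astype(np.uint8),cv2.MORPH_OPEN,np.ones((2,2)))
    k,l,s,_=cv2.connectedComponentsWithStats(m)
    for i in range(1,k):
        if s[i,4]<25: continue
        q=p[l==i]; r=cv2.minAreaRect((q[:,:2]*1000).astype(np.float32)); print(n,lab,s[i,4],'c',np.round(r[0],1),'wh',np.round(r[1],1),'a',round(r[2],1),'z',round(float(np.median(q[:,2])),4),'med',np.round(np.median(q[:,:2],0),4))
for n in D:
    rect(n,.055,.075,(.35,.72,-.46,-.24),'flat')
    rect(n,.085,.100,(.55,.72,-.3,.3),'full')
    rect(n,.11,.30,(.55,.85,-.3,.3),'housing')
    rect(n,.017,.03,(.3,.65,.2,.5),'tray')
    rect(n,.022,.042,(.5,.72,-.3,.25),'deck')
    rect(n,.055,.075,(.53,.62,-.3,.25),'fin')
    p=C[n];print('bench z',np.median(p[...,2]))
im=np.load('/tmp/top_im.npy'); a=cv2.resize(im[85:205,165:355],(760,480),interpolation=cv2.INTER_CUBIC)
cv2.imwrite('pics/c1.png',a[:,:,::-1])
im=np.load('/tmp/side_im.npy'); a=cv2.resize(im[120:275,240:370],(503,600),interpolation=cv2.INTER_CUBIC)
cv2.imwrite('pics/c2.png',a[:,:,::-1])
```

```text
top flat 947 c [ 499.2 -184.7] wh [105.9 488. ] a 25.4 z 0.0646 med [ 0.5673 -0.3275]
top flat 1002 c [ 411.  -209.9] wh [ 74.2 457.8] a 6.9 z 0.0649 med [ 0.4285 -0.3554]
top full 93 c [692.7 277.6] wh [17.7 48.7] a 50.9 z 0.0889 med [0.6883 0.2721]
top full 774 c [527.   31.6] wh [ 60.7 357.6] a 86.3 z 0.0941 med [0.644  0.0251]
top full 772 c [519.6 -61.6] wh [ 71.2 369.9] a 77.6 z 0.0942 med [ 0.6346 -0.0851]
top housing 113 c [703.4 289.6] wh [22.8 25.2] a 38.0 z 0.1363 med [0.6995 0.2867]
top tray 315 c [490.7 204.4] wh [447.2 172.6] a 74.1 z 0.0194 med [0.5802 0.3965]
top tray 207 c [449.2 271.8] wh [ 25.6 200.4] a 85.7 z 0.0183 med [0.4489 0.2624]
top tray 103 c [409.2 418.1] wh [13.4 94.3] a 80.8 z 0.0197 med [0.408  0.4194]
top deck 8012 c [527.7 -23.5] wh [433.1 364.6] a 88.0 z 0.0302 med [ 0.5922 -0.0277]
top fin 248 c [ 456.  -158.3] wh [ 60.9 401.7] a 41.2 z 0.0641 med [ 0.57   -0.2883]
top fin 81 c [ 577.3 -150.9] wh [12.7 45.6] a 5.0 z 0.0656 med [ 0.5759 -0.1489]
bench z 0.0010269047118385277
side flat 1496 c [ 532.7 -514.4] wh [574.2  73.2] a 76.2 z 0.0632 med [ 0.5
[... 779 characters left out ...]
tray 51 c [582.3 416.5] wh [57.4 61.2] a 76.2 z 0.0175 med [0.5823 0.4046]
side tray 120 c [518.2 270.4] wh [ 38.7 141.7] a 84.2 z 0.0182 med [0.5093 0.2555]
side deck 27 c [701.6 144. ] wh [94.8 17.9] a 74.9 z 0.0347 med [0.7104 0.1867]
side deck 6121 c [ 600.4 -309.3] wh [984.9 226.6] a 83.1 z 0.0291 med [ 0.5897 -0.1317]
side fin 36 c [6.133e+02 5.000e-01] wh [ 7.6 15.8] a 79.7 z 0.0621 med [6.13e-01 5.00e-04]
side fin 65 c [ 609.3 -110.3] wh [ 6.2 26.7] a 85.4 z 0.0612 med [ 0.6079 -0.1103]
side fin 84 c [ 516.1 -444.3] wh [702.3  16.4] a 76.9 z 0.0645 med [ 0.5827 -0.1504]
side fin 301 c [ 501.  -503.4] wh [577.5  58.7] a 69.8 z 0.0633 med [ 0.5772 -0.2892]
bench z -0.001162679968223168
```

View pics/c1.png

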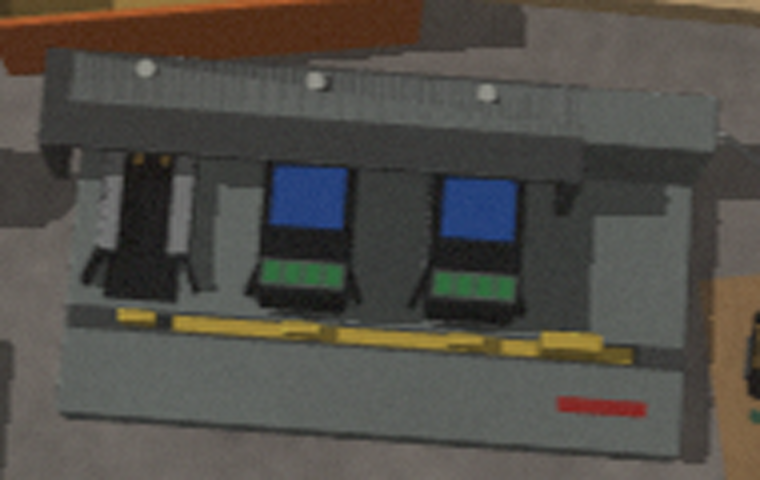

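View pics/c2.png

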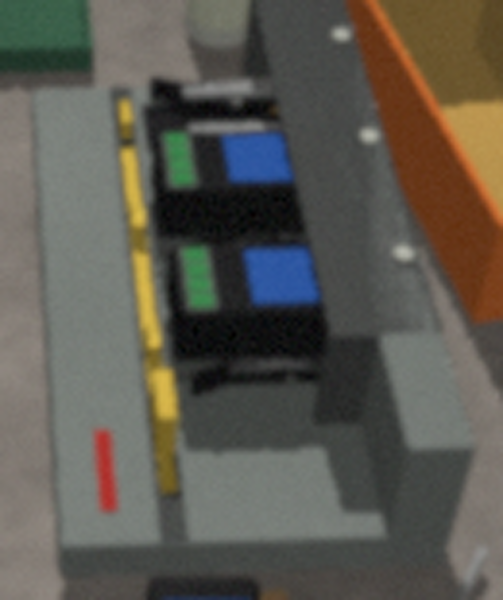

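The crops show bay a empty, with packs in b and c under the guard. The grip fin is at about (572,343) in the first crop, and the bank is yawed by a few degrees. Next I'll fit the poses robustly.

```bash
cat >> h.py <<'E'
def rects(n,lo,hi,box,lab,amin=25,p=None,k3=3):
    d=np.load(f'/tmp/{n}.npy'); p=cloud(n,d)
    b=(d>0)&(p[...,2]>lo)&(p[...,2]<hi)&(p[...,0]>box[0])&(p[...,0]<box[1])&(p[...,1]>box[2])&(p[...,1]<box[3])
    m=cv2.morphologyEx(b.astype(np.uint8),cv2.MORPH_OPEN,np.ones((k3,k3)))
    k,l,s,_=cv2.connectedComponentsWithStats(m); out=[]
    for i in range(1,k):
        if s[i,4]<amin: continue
        q=p[(l==i)&b]; r=cv2.minAreaRect((q[:,:2]*1000).astype(np.float32))
        q2=q[:,:2]-q[:,:2].mean(0); w,V=np.linalg.eigh(q2.T@q2); a=np.degrees(np.arctan2(V[1,1],V[0,1]))
        print(n,lab,s[i,4],'c',np.round(r[0],1),'wh',np.round(r[1],1),'a',round(r[2],1),'z',round(float(np.median(q[:,2])),4),'mean',np.round(q[:,:2].mean(0),4),'long axis',round(a,1)); out.append(q)
    return out
E
python3 - <<'E'
from h import *
for n in('top','side'):
    rects(n,.05,.08,(.35,.72,-.46,-.24),'flat')
    rects(n,.085,.105,(.55,.72,-.2,.1),'full')
    rects(n,.022,.042,(.5,.56,-.3,.25),'deckfront')
    rects(n,.014,.035,(.3,.65,.2,.5),'tray',10,k3=2)
    rects(n,.05,.08,(.53,.62,-.24,-.1),'fin',k3=2)
# tray by colour
for n in ('top','side'):
    im=np.load(f'/tmp/{n}_im.npy'); h=cv2.cvtColor(im,cv2.COLOR_RGB2HSV)
    m=cv2.inRange(h,(65,80,25),(95,255,255)); k,l,s,c=cv2.connectedComponentsWithStats(m); i=1+s[1:,4].argmax()
    v,u=np.where(l==i); P=np.array([world(n,a,b,z=.024)[:2] for a,b in zip(u,v)]); r=cv2.minAreaRect((P*1000).astype(np.float32)); print(n,'tray',s[i],r)
    print(np.round(cv2.boxPoints(r)))
    m=cv2.inRange(h,(22,120,90),(32,255,255)); k,l,s,c=cv2.connectedComponentsWithStats(m)
    v,u=np.where((m>0)); P=np.array([world(n,a,b,z=.047)[:2] for a,b in zip(u,v)]); P=P[(P[:,0]>.55)&(P[:,0]<.63)&(P[:,1]>-.25)&(P[:,1]<.25)]
    print(n,'bar',len(P),P.min(0),P.max(0),np.polyfit(P[:,1],P[:,0],1))
E
```

```text
top flat 973 c [ 570.7 -327. ] wh [111.7  61.3] a 82.1 z 0.0646 mean [ 0.5696 -0.325 ] long axis 82.0
top flat 1017 c [ 431.8 -354.6] wh [110.4  60.2] a 87.8 z 0.0649 mean [ 0.4312 -0.3525] long axis 87.0
top full 774 c [646.7  26.8] wh [60.  88.8] a 85.5 z 0.0942 mean [0.6458 0.0267] long axis 175.4
top full 772 c [637.6 -83.2] wh [60.4 87.8] a 85.3 z 0.0943 mean [ 0.6373 -0.0825] long axis 174.6
top deckfront 2109 c [535.6 -15.7] wh [416.7  51.4] a 89.3 z 0.0301 mean [ 0.54   -0.0474] long axis 87.8
top tray 341 c [527.5 332.5] wh [159.5 144.9] a 85.7 z 0.0216 mean [0.5606 0.3586] long axis 118.2
top tray 279 c [452.4 306.5] wh [ 95.1 195.6] a 85.7 z 0.0208 mean [0.452 0.272] long axis -178.8
top tray 33 c [481.6 378.2] wh [37.9  2.9] a 86.5 z 0.0191 mean [0.4814 0.3775] long axis 85.8
top tray 120 c [410.9 420.2] wh [ 7.2 90.1] a 87.9 z 0.0213 mean [0.4079 0.4197] long axis 176.0
top tray 24 c [385.4 224.2] wh [ 3.5 23.9] a 49.8 z 0.0155 mean [0.3857 0.2241] long axis 139.1
top tray 13 c [360.6 230.1] wh [13.6  2.3] a 13.5 z 0.0228 mean [0.3607 0.2302] long axis -164.9
top tray 24
[... 1324 characters left out ...]
a 82.1 z 0.0226 mean [0.6031 0.3429] long axis 82.1
side tray 236 c [505.3 300.2] wh [ 96.4 189.7] a 85.3 z 0.0184 mean [0.5006 0.2624] long axis 172.0
side tray 18 c [598.7 288.8] wh [46.8  0.1] a 81.9 z 0.0229 mean [0.5987 0.2893] long axis 81.9
side fin 97 c [ 607.8 -110.5] wh [ 5.8 24. ] a 82.4 z 0.064 mean [ 0.6076 -0.1101] long axis 174.8
side fin 94 c [ 582.9 -148.3] wh [39.3 11.3] a 80.6 z 0.0649 mean [ 0.5816 -0.1531] long axis 84.7Traceback (most recent call last):
  File "<stdin>", line 12, in <module>
  File "h.py", line 6, in world
    c=get_calibration(n); f=192/np.tan(np.radians(c['fovy'])/2); T=np.array(c['cam_to_world'])
ValueError: time passes only in moves, steps and waits
```

```bash
sed -i 's/^from bench import \*/from bench import *\nimport functools\nget_calibration=functools.lru_cache(get_calibration)/' h.py
python3 - <<'E'
from h import *
for n,(lo,hi) in (('top',((65,60,25),(95,255,255))),('side',((65,60,25),(95,255,255)))):
    im=np.load(f'/tmp/{n}_im.npy'); h=cv2.cvtColor(im,cv2.COLOR_RGB2HSV)
    m=cv2.morphologyEx(cv2.inRange(h,lo,hi),cv2.MORPH_OPEN,np.ones((3,3))); k,l,s,c=cv2.connectedComponentsWithStats(m); i=1+s[1:,4].argmax()
    v,u=np.where(l==i); P=np.array([world(n,a,b,z=.024)[:2] for a,b in zip(u,v)]); r=cv2.minAreaRect((P*1000).astype(np.float32)); print(n,'tray',s[i],r)
    for q in('cup','glue','paintpot','tape'): print(q,[(np.round(world(n,*x['xy'],z=0),3).tolist(),round(x['conf'],2)) for x in landmark_of(n,q)][:1])
E
```

```text
top tray [  90  165   70   95 5166] ((478.9103698730469, 337.644287109375), (161.63426208496094, 243.18194580078125), 85.39399719238281)
cup [([0.367, 0.211, 0.0], 0.65)]
glue [([0.707, 0.295, 0.0], 0.79)]
paintpot [([0.363, -0.007, 0.0], 0.65)]
tape [([0.373, -0.187, 0.0], 0.86)]
side tray [ 185  103   78   36 2356] ((481.9874267578125, 321.4514465332031), (182.96189880371094, 239.56072998046875), 85.85420227050781)
cup [([0.369, 0.202, -0.0], 0.84)]
glue [([0.669, 0.051, 0.0], 0.6)]
paintpot [([0.33, -0.3, 0.0], 0.62)]
tape [([0.374, -0.195, 0.0], 0.73)]
```

Request:
move_arm(rows=[{"rz": -0.45, "dx": 0.5, "dy": -0.6, "dz": 0.05, "gripper": 0}, {"rz": -0.45, "dx": 0.5, "dy": -0.6, "dz": 0.05, "gripper": 0}, {"rz": -0.45, "dx": 0.5, "dy": -0.6, "dz": 0.05, "gripper": 0}, {"rz": -0.45, "dx": 0.5, "dy": -0.6, "dz": 0.05, "gripper": 0}, {"rz": -0.45, "dx": 0.5, "dy": -0.6, "dz": 0.05, "gripper": 0}, {"rz": -0.895, "dx": 1.0, "dy": -1.0, "dz": 0, "gripper": 0}, {"rz": -0.895, "dx": 1.0, "dy": -1.0, "dz": 0, "gripper": 0}, {"rz": -0.895, "dx": 1.0, "dy": -1.0, "dz": 0, "gripper": 0}, {"rz": -0.895, "dx": 1.0, "dy": -1.0, "dz": 0, "gripper": 0}, {"rz": -0.895, "dx": 1.0, "dy": -1.0, "dz": 0, "gripper": 0}], force=60)

```text
validation failed for argument at $.ro...
```

Request:
move_arm(rows=[{"rx": 0.0, "ry": 0.0, "rz": -0.45, "dx": 0.5, "dy": -0.6, "dz": 0.05, "gripper": 0.05}], force=60)

```text
clock: 1.5
tcp_pos: [0.2048, 0.5131, 0.2342]
ee_rot: [-0.71, -3.058, -0.005]
force: [0.7, 0.2, -0.0]
finger_gap: 0.0729
grasp_force: 0.0
```

```bash
cat >> h.py <<'E'
from scipy.spatial.transform import Rotation as Ro
def plan(*wp):
    s=read_state(); t=np.array(s['tcp_pos']); R=Ro.from_rotvec(s['ee_rot']); ya=R.apply([0,1,0]); y0=np.degrees(np.arctan2(ya[1],ya[0]))
    print('at',np.round(t,4),'yaw',round(y0,2),'tilt',np.round(R.apply([0,0,1]),3),'F',np.round(s['force'],1),'gap',round(s['finger_gap'],4),'gf',round(s['grasp_force'],1),'q',np.round(s['joint_positions'],2))
    for w in wp:
        d=(np.array(w[:3])-t)/.4; dy=(w[3]-y0+180)%360-180 if len(w)>3 else 0
        print(w,'d',np.round(d,4),'rz',round(np.radians(dy)/1.5,4),'rows',round(np.linalg.norm(d)*8,1),round(abs(dy)/8.59,1))
E
python3 -c "
from h import *
plan((.4,.3,.25,30),(.5,.1,.25,-4.6),(.581,-.1465,.15,-4.6),(.581,-.1465,.04,-4.6))"
```

```text
at [0.2048 0.5131 0.2342] yaw 63.85 tilt [-0.001  0.003 -1.   ] F [ 0.7  0.2 -0. ] gap 0.0729 gf 0.0 q [ 1.11  0.27  1.55  0.    1.32 -0.  ]
(0.4, 0.3, 0.25, 30) d [ 0.488  -0.5328  0.0396] rz -0.3938 rows 5.8 3.9
(0.5, 0.1, 0.25, -4.6) d [ 0.738  -1.0328  0.0396] rz -0.7964 rows 10.2 8.0
(0.581, -0.1465, 0.15, -4.6) d [ 0.9405 -1.6491 -0.2104] rz -0.7964 rows 15.3 8.0
(0.581, -0.1465, 0.04, -4.6) d [ 0.9405 -1.6491 -0.4854] rz -0.7964 rows 15.7 8.0
```

Request:
move_arm(rows=[{"rz": -0.4, "dx": 0.49, "dy": -0.53, "dz": 0.04, "gripper": 0.05}, {"rz": -0.4, "dx": 0.49, "dy": -0.53, "dz": 0.04, "gripper": 0.05}, {"rz": -0.4, "dx": 0.49, "dy": -0.53, "dz": 0.04, "gripper": 0.05}, {"rz": -0.4, "dx": 0.49, "dy": -0.53, "dz": 0.04, "gripper": 0.05}, {"rz": -0.4, "dx": 0.49, "dy": -0.53, "dz": 0.04, "gripper": 0.05}, {"rz": -0.796, "dx": 0.74, "dy": -0.99, "dz": 0.04, "gripper": 0.05}, {"rz": -0.796, "dx": 0.74, "dy": -0.99, "dz": 0.04, "gripper": 0.05}, {"rz": -0.796, "dx": 0.74, "dy": -0.99, "dz": 0.04, "gripper": 0.05}, {"rz": -0.796, "dx": 0.74, "dy": -0.99, "dz": 0.04, "gripper": 0.05}, {"rz": -0.796, "dx": 0.74, "dy": -0.99, "dz": 0.04, "gripper": 0.05}])

```text
validation failed for argument at $.ro...
```

```bash
python3 -c "
from h import *
plan((.581,-.1465,.15,-4.6),(.581,-.1465,.04,-4.6))"
```

```text
at [0.2048 0.5131 0.2342] yaw 63.85 tilt [-0.001  0.003 -1.   ] F [ 0.7  0.2 -0. ] gap 0.0729 gf 0.0 q [ 1.11  0.27  1.55  0.    1.32 -0.  ]
(0.581, -0.1465, 0.15, -4.6) d [ 0.9405 -1.6491 -0.2104] rz -0.7964 rows 15.3 8.0
(0.581, -0.1465, 0.04, -4.6) d [ 0.9405 -1.6491 -0.4854] rz -0.7964 rows 15.7 8.0
```

So every row needs all seven keys.

Request:
move_arm(rows=[{"rx": 0, "ry": 0, "rz": -0.4, "dx": 0.49, "dy": -0.53, "dz": 0.04, "gripper": 0.05}, {"rx": 0, "ry": 0, "rz": -0.4, "dx": 0.49, "dy": -0.53, "dz": 0.04, "gripper": 0.05}, {"rx": 0, "ry": 0, "rz": -0.4, "dx": 0.49, "dy": -0.53, "dz": 0.04, "gripper": 0.05}, {"rx": 0, "ry": 0, "rz": -0.4, "dx": 0.49, "dy": -0.53, "dz": 0.04, "gripper": 0.05}, {"rx": 0, "ry": 0, "rz": -0.796, "dx": 0.74, "dy": -0.99, "dz": 0.04, "gripper": 0.05}, {"rx": 0, "ry": 0, "rz": -0.796, "dx": 0.74, "dy": -0.99, "dz": 0.04, "gripper": 0.05}, {"rx": 0, "ry": 0, "rz": -0.796, "dx": 0.74, "dy": -0.99, "dz": 0.04, "gripper": 0.05}, {"rx": 0, "ry": 0, "rz": -0.796, "dx": 0.74, "dy": -0.99, "dz": 0.04, "gripper": 0.05}, {"rx": 0, "ry": 0, "rz": -0.796, "dx": 0.74, "dy": -0.99, "dz": 0.04, "gripper": 0.05}, {"rx": 0, "ry": 0, "rz": -0.796, "dx": 0.74, "dy": -0.99, "dz": 0.04, "gripper": 0.05}])

```text
clock: 2.5
tcp_pos: [0.5037, 0.1113, 0.2508]
ee_rot: [2.311, 2.127, 0.001]
force: [-0.2, 0.3, 0.5]
finger_gap: 0.0449
grasp_force: 0.0
```

```bash
python3 -c "
from h import *
plan((.581,-.1465,.15,-4.6),(.581,-.1465,.04,-4.6))"
```

```text
at [0.5037 0.1113 0.2508] yaw -4.73 tilt [ 0.001  0.    -1.   ] F [-0.2  0.3  0.5] gap 0.0449 gf 0.0 q [ 0.14  0.21  1.6  -0.    1.34  0.22]
(0.581, -0.1465, 0.15, -4.6) d [ 0.1931 -0.6446 -0.252 ] rz 0.0016 rows 5.7 0.0
(0.581, -0.1465, 0.04, -4.6) d [ 0.1931 -0.6446 -0.527 ] rz 0.0016 rows 6.8 0.0
```

Request:
move_arm(rows=[{"rx": 0, "ry": 0, "rz": 0, "dx": 0.193, "dy": -0.645, "dz": -0.2, "gripper": 0.05}, {"rx": 0, "ry": 0, "rz": 0, "dx": 0.193, "dy": -0.645, "dz": -0.2, "gripper": 0.05}, {"rx": 0, "ry": 0, "rz": 0, "dx": 0.193, "dy": -0.645, "dz": -0.2, "gripper": 0.05}, {"rx": 0, "ry": 0, "rz": 0, "dx": 0.193, "dy": -0.645, "dz": -0.2, "gripper": 0.05}, {"rx": 0, "ry": 0, "rz": 0, "dx": 0.193, "dy": -0.645, "dz": -0.2, "gripper": 0.05}, {"rx": 0, "ry": 0, "rz": 0, "dx": 0.193, "dy": -0.645, "dz": -0.2, "gripper": 0.05}, {"rx": 0, "ry": 0, "rz": 0, "dx": 0.193, "dy": -0.645, "dz": -0.2, "gripper": 0.05}, {"rx": 0, "ry": 0, "rz": 0, "dx": 0.193, "dy": -0.645, "dz": -0.3, "gripper": 0.05}, {"rx": 0, "ry": 0, "rz": 0, "dx": 0.193, "dy": -0.645, "dz": -0.3, "gripper": 0.05}, {"rx": 0, "ry": 0, "rz": 0, "dx": 0.193, "dy": -0.645, "dz": -0.3, "gripper": 0.05}])

```text
clock: 3.5
tcp_pos: [0.5789, -0.1434, 0.1302]
ee_rot: [-2.308, -2.127, 0.002]
force: [0.1, -0.7, 0.4]
finger_gap: 0.0446
grasp_force: 0.0
```

```bash
python3 -c "
from h import *
plan((.581,-.1465,.04,-4.6))
im,d=snap('side','s2.png'); cv2.imwrite('pics/s2c.png',cv2.resize(im[100:280,200:380],(600,600))[:,:,::-1])"
```

```text
at [ 0.5789 -0.1434  0.1302] yaw -4.66 tilt [-0.003  0.001 -1.   ] F [ 0.1 -0.7  0.4] gap 0.0446 gf 0.0 q [-0.31  0.43  1.59  0.    1.12 -0.23]
(0.581, -0.1465, 0.04, -4.6) d [ 0.0053 -0.0077 -0.2256] rz 0.0007 rows 1.8 0.0
```

View pics/s2c.png

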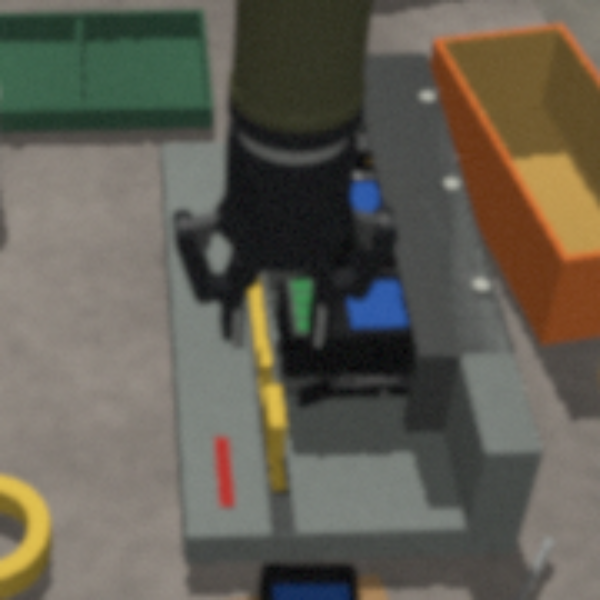

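The gripper sits above the fin at crop position (275,430), straddling it along x. The side view shows nothing in the way.

Request:
move_arm(rows=[{"rx": 0, "ry": 0, "rz": 0, "dx": 0.005, "dy": -0.0075, "dz": -0.1, "gripper": 0.05}, {"rx": 0, "ry": 0, "rz": 0, "dx": 0.005, "dy": -0.0075, "dz": -0.15, "gripper": 0.05}, {"rx": 0, "ry": 0, "rz": 0, "dx": 0.005, "dy": -0.0075, "dz": -0.22, "gripper": 0.05}, {"rx": 0, "ry": 0, "rz": 0, "dx": 0.005, "dy": -0.0075, "dz": -0.22, "gripper": 0.05}, {"rx": 0, "ry": 0, "rz": 0, "dx": 0.005, "dy": -0.0075, "dz": -0.22, "gripper": -1}, {"rx": 0, "ry": 0, "rz": 0, "dx": 0.005, "dy": -0.0075, "dz": -0.22, "gripper": -1}, {"rx": 0, "ry": 0, "rz": 0, "dx": 0.005, "dy": -0.0075, "dz": -0.22, "gripper": -1}, {"rx": 0, "ry": 0, "rz": 0, "dx": 0.005, "dy": -0.0075, "dz": -0.22, "gripper": -1}, {"rx": 0, "ry": 0, "rz": 0, "dx": 0.005, "dy": -0.0075, "dz": -0.22, "gripper": -1}, {"rx": 0, "ry": 0, "rz": 0, "dx": 0.005, "dy": -0.0075, "dz": -0.22, "gripper": -1}], force=40)

```text
clock: 4.55
tcp_pos: [0.5822, -0.1476, 0.0448]
ee_rot: [2.309, 2.128, 0.001]
force: [-2.6, 1.0, 6.3]
finger_gap: 0.0112
grasp_force: 41.3
```

Request:
move_arm(rows=[{"rx": 0, "ry": 0, "rz": 0, "dx": -0.002, "dy": -0.025, "dz": 0, "gripper": -1}, {"rx": 0, "ry": 0, "rz": 0, "dx": -0.004, "dy": -0.05, "dz": 0, "gripper": -1}, {"rx": 0, "ry": 0, "rz": 0, "dx": -0.006, "dy": -0.075, "dz": 0, "gripper": -1}, {"rx": 0, "ry": 0, "rz": 0, "dx": -0.008, "dy": -0.1, "dz": 0, "gripper": -1}, {"rx": 0, "ry": 0, "rz": 0, "dx": -0.01, "dy": -0.12, "dz": 0, "gripper": -1}, {"rx": 0, "ry": 0, "rz": 0, "dx": -0.011, "dy": -0.13, "dz": 0, "gripper": -1}, {"rx": 0, "ry": 0, "rz": 0, "dx": -0.011, "dy": -0.137, "dz": 0, "gripper": -1}, {"rx": 0, "ry": 0, "rz": 0, "dx": -0.011, "dy": -0.14, "dz": 0, "gripper": -1}, {"rx": 0, "ry": 0, "rz": 0, "dx": -0.011, "dy": -0.14, "dz": 0, "gripper": -1}])

```text
clock: 5.45
tcp_pos: [0.5779, -0.2022, 0.0448]
ee_rot: [-2.311, -2.128, -0.004]
force: [-2.3, 5.5, 6.7]
finger_gap: 0.0111
grasp_force: 41.4
```

Request:
move_arm(rows=[{"rx": 0, "ry": 0, "rz": 0, "dx": 0, "dy": -0.005, "dz": 0, "gripper": -1}, {"rx": 0, "ry": 0, "rz": 0, "dx": 0, "dy": -0.01, "dz": 0, "gripper": -1}, {"rx": 0, "ry": 0, "rz": 0, "dx": 0, "dy": -0.01, "dz": 0, "gripper": -1}])

```text
clock: 5.75
tcp_pos: [0.5779, -0.2022, 0.0448]
ee_rot: [-2.309, -2.124, -0.01]
force: [-0.3, 17.0, 8.3]
finger_gap: 0.0111
grasp_force: 41.7
```

Request:
move_arm(rows=[{"rx": 0, "ry": 0, "rz": 0, "dx": 0, "dy": 0.01, "dz": 0, "gripper": 0.05}, {"rx": 0, "ry": 0, "rz": 0, "dx": 0, "dy": 0.01, "dz": 0, "gripper": 0.05}, {"rx": 0, "ry": 0, "rz": 0, "dx": 0, "dy": 0.01, "dz": 0, "gripper": 0.05}, {"rx": 0, "ry": 0, "rz": 0, "dx": 0, "dy": 0.01, "dz": 0.12, "gripper": 0.05}, {"rx": 0, "ry": 0, "rz": 0, "dx": 0, "dy": 0.01, "dz": 0.24, "gripper": 1}, {"rx": 0, "ry": 0, "rz": 0, "dx": 0, "dy": 0.01, "dz": 0.35, "gripper": 1}, {"rx": 0, "ry": 0, "rz": -0.4, "dx": 0.06, "dy": 0.1, "dz": 0.35, "gripper": 1}, {"rx": 0, "ry": 0, "rz": -0.4, "dx": 0.06, "dy": 0.1, "dz": 0.35, "gripper": 1}, {"rx": 0, "ry": 0, "rz": -0.4, "dx": 0.06, "dy": 0.1, "dz": 0.35, "gripper": 1}, {"rx": 0, "ry": 0, "rz": -0.4, "dx": 0.06, "dy": 0.1, "dz": 0.35, "gripper": 1}])

```text
clock: 6.75
tcp_pos: [0.6018, -0.1679, 0.1829]
ee_rot: [2.84, 1.341, 0.0]
force: [0.1, -0.4, -0.1]
finger_gap: 0.0854
grasp_force: 0.0
```

```bash
python3 -c "
from h import *
plan((.631,-.0825,.16,-94.6))"
```

```text
at [ 0.6018 -0.1679  0.1829] yaw -39.43 tilt [ 0.001 -0.001 -1.   ] F [ 0.1 -0.4 -0.1] gap 0.0854 gf 0.0 q [-0.34  0.41  1.47 -0.    1.26  0.35]
(0.631, -0.0825, 0.16, -94.6) d [ 0.073   0.2136 -0.0572] rz -0.642 rows 1.9 6.4
```

Request:
move_arm(rows=[{"rx": 0, "ry": 0, "rz": -0.642, "dx": 0.073, "dy": 0.213, "dz": -0.05, "gripper": 1}, {"rx": 0, "ry": 0, "rz": -0.642, "dx": 0.073, "dy": 0.213, "dz": -0.05, "gripper": 1}, {"rx": 0, "ry": 0, "rz": -0.642, "dx": 0.073, "dy": 0.213, "dz": -0.05, "gripper": 1}, {"rx": 0, "ry": 0, "rz": -0.642, "dx": 0.073, "dy": 0.213, "dz": -0.05, "gripper": 1}, {"rx": 0, "ry": 0, "rz": -0.642, "dx": 0.073, "dy": 0.213, "dz": -0.05, "gripper": 1}, {"rx": 0, "ry": 0, "rz": -0.642, "dx": 0.073, "dy": 0.213, "dz": -0.05, "gripper": 1}, {"rx": 0, "ry": 0, "rz": -0.642, "dx": 0.073, "dy": 0.213, "dz": -0.05, "gripper": 1}, {"rx": 0, "ry": 0, "rz": -0.642, "dx": 0.073, "dy": 0.213, "dz": -0.05, "gripper": 1}, {"rx": 0, "ry": 0, "rz": -0.642, "dx": 0.073, "dy": 0.213, "dz": -0.05, "gripper": 1}])

```text
clock: 7.65
tcp_pos: [0.6308, -0.0829, 0.1626]
ee_rot: [3.139, -0.115, 0.0]
force: [0.1, -0.0, 0.0]
finger_gap: 0.0852
grasp_force: 0.0
```

```bash
python3 -c "
from h import *
plan((.631,-.0825,.055,-94.6))"
```

```text
at [ 0.6308 -0.0829  0.1626] yaw -94.18 tilt [ 0. -0. -1.] F [ 0.1 -0.   0. ] gap 0.0852 gf 0.0 q [-0.2   0.45  1.47 -0.    1.23  1.45]
(0.631, -0.0825, 0.055, -94.6) d [ 0.0004  0.0009 -0.269 ] rz -0.0049 rows 2.2 0.0
```

Now I descend and grip with 90 N.

Request:
move_arm(rows=[{"rx": 0, "ry": 0, "rz": -0.005, "dx": 0, "dy": 0, "dz": -0.1, "gripper": 1}, {"rx": 0, "ry": 0, "rz": -0.005, "dx": 0, "dy": 0, "dz": -0.2, "gripper": 1}, {"rx": 0, "ry": 0, "rz": -0.005, "dx": 0, "dy": 0, "dz": -0.268, "gripper": 1}, {"rx": 0, "ry": 0, "rz": -0.005, "dx": 0, "dy": 0, "dz": -0.268, "gripper": 1}, {"rx": 0, "ry": 0, "rz": -0.005, "dx": 0, "dy": 0, "dz": -0.268, "gripper": -1}, {"rx": 0, "ry": 0, "rz": -0.005, "dx": 0, "dy": 0, "dz": -0.268, "gripper": -1}, {"rx": 0, "ry": 0, "rz": -0.005, "dx": 0, "dy": 0, "dz": -0.268, "gripper": -1}, {"rx": 0, "ry": 0, "rz": -0.005, "dx": 0, "dy": 0, "dz": -0.268, "gripper": -1}, {"rx": 0, "ry": 0, "rz": -0.005, "dx": 0, "dy": 0, "dz": -0.268, "gripper": -1}], force=90)

```text
clock: 8.55
tcp_pos: [0.6322, -0.0816, 0.0576]
ee_rot: [-3.138, 0.128, -0.006]
force: [-0.4, 5.0, 7.3]
finger_gap: 0.0589
grasp_force: 98.2
```

Request:
move_arm(rows=[{"rx": 0, "ry": 0, "rz": 0, "dx": -0.02, "dy": 0.0016, "dz": 0, "gripper": -1}, {"rx": 0, "ry": 0, "rz": 0, "dx": -0.04, "dy": 0.0032, "dz": 0, "gripper": -1}, {"rx": 0, "ry": 0, "rz": 0, "dx": -0.06, "dy": 0.005, "dz": 0, "gripper": -1}, {"rx": 0, "ry": 0, "rz": 0, "dx": -0.08, "dy": 0.0065, "dz": 0, "gripper": -1}, {"rx": 0, "ry": 0, "rz": 0, "dx": -0.11, "dy": 0.009, "dz": 0, "gripper": -1}, {"rx": 0, "ry": 0, "rz": 0, "dx": -0.15, "dy": 0.012, "dz": 0, "gripper": -1}, {"rx": 0, "ry": 0, "rz": 0, "dx": -0.19, "dy": 0.015, "dz": 0, "gripper": -1}, {"rx": 0, "ry": 0, "rz": 0, "dx": -0.23, "dy": 0.0185, "dz": 0, "gripper": -1}, {"rx": 0, "ry": 0, "rz": 0, "dx": -0.27, "dy": 0.022, "dz": 0, "gripper": -1}, {"rx": 0, "ry": 0, "rz": 0, "dx": -0.27, "dy": 0.022, "dz": 0, "gripper": -1}])

```text
clock: 9.55
tcp_pos: [0.5225, -0.0745, 0.0576]
ee_rot: [3.137, -0.128, 0.005]
force: [-3.0, -0.5, 12.4]
finger_gap: 0.0586
grasp_force: 99.8
```

```bash
python3 -c "
from h import *
plan((.53,-.07,.25,-94.6))
im,d=snap('side','s3.png'); rects('side',.085,.105,(.45,.72,-.2,.1),'full');rects('top',.085,.105,(.45,.72,-.2,.1),'full')
cv2.imwrite('pics/s3c.png',cv2.resize(im[100:280,200:380],(500,500))[:,:,::-1])"
```

```text
at [ 0.5225 -0.0745  0.0576] yaw -94.66 tilt [ 0.003 -0.002 -1.   ] F [-3.  -0.5 12.4] gap 0.0586 gf 99.8 q [-0.22  0.44  1.82 -0.    0.88  1.43]
(0.53, -0.07, 0.25, -94.6) d [0.0188 0.0111 0.4811] rz 0.0007 rows 3.9 0.0
side full 592 c [648.6  25.6] wh [64.3 87. ] a 85.4 z 0.093 mean [0.6483 0.0216] long axis 175.2
side full 474 c [566.9 -80.6] wh [64.8 59.4] a 83.8 z 0.093 mean [ 0.5672 -0.0857] long axis 55.3
side full 172 c [498.6 -77. ] wh [59.4 22.3] a 87.6 z 0.0932 mean [ 0.4971 -0.0809] long axis 89.8
side full 96 c [ 688.6 -163.7] wh [31.5 30. ] a 80.4 z 0.0952 mean [ 0.6922 -0.1549] long axis 141.8
top full 774 c [646.7  26.8] wh [60.  88.8] a 85.5 z 0.0942 mean [0.6458 0.0267] long axis 175.4
top full 772 c [637.6 -83.2] wh [60.4 87.8] a 85.3 z 0.0943 mean [ 0.6373 -0.0825] long axis 174.6
```

View pics/s3c.png

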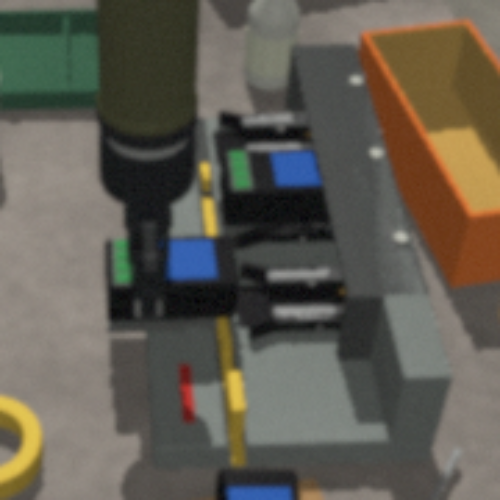

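The charged pack from bay c is out and held level, with its four green lamps at crop position (122,262).

Request:
move_arm(rows=[{"rx": 0, "ry": 0, "rz": 0, "dx": 0, "dy": 0, "dz": 0.1, "gripper": -1}, {"rx": 0, "ry": 0, "rz": 0, "dx": 0, "dy": 0, "dz": 0.2, "gripper": -1}, {"rx": 0, "ry": 0, "rz": 0, "dx": 0, "dy": 0, "dz": 0.3, "gripper": -1}, {"rx": 0, "ry": 0, "rz": 0, "dx": 0, "dy": 0, "dz": 0.4, "gripper": -1}, {"rx": 0, "ry": 0, "rz": 0.5, "dx": 0, "dy": 0.5, "dz": 0.4, "gripper": -1}, {"rx": 0, "ry": 0, "rz": 0.5, "dx": 0, "dy": 0.5, "dz": 0.4, "gripper": -1}, {"rx": 0, "ry": 0, "rz": 0.5, "dx": 0, "dy": 0.5, "dz": 0.4, "gripper": -1}, {"rx": 0, "ry": 0, "rz": 0.5, "dx": 0, "dy": 0.5, "dz": 0.4, "gripper": -1}, {"rx": 0, "ry": 0, "rz": 0.5, "dx": 0, "dy": 0.5, "dz": 0.4, "gripper": -1}, {"rx": 0, "ry": 0, "rz": 0.5, "dx": 0, "dy": 0.5, "dz": 0.4, "gripper": -1}])

```text
clock: 10.6
tcp_pos: [0.5208, 0.1271, 0.2142]
ee_rot: [2.965, 1.036, -0.006]
force: [0.8, -0.5, -5.7]
finger_gap: 0.0592
grasp_force: 100.6
```

```bash
python3 -c "
from h import *
plan((.5387,.313,.2,-4.6),(.5387,.313,.1,-4.6))"
```

```text
at [0.5208 0.1271 0.2142] yaw -51.49 tilt [-0.003 -0.002 -1.   ] F [ 0.8 -0.5 -5.7] gap 0.0592 gf 100.6 q [ 0.16  0.27  1.61 -0.    1.27  1.06]
(0.5387, 0.313, 0.2, -4.6) d [ 0.0447  0.4648 -0.0355] rz 0.5456 rows 3.7 5.5
(0.5387, 0.313, 0.1, -4.6) d [ 0.0447  0.4648 -0.2855] rz 0.5456 rows 4.4 5.5
```

Request:
move_arm(rows=[{"rx": 0, "ry": 0, "rz": 0.545, "dx": 0.045, "dy": 0.465, "dz": -0.03, "gripper": -1}, {"rx": 0, "ry": 0, "rz": 0.545, "dx": 0.045, "dy": 0.465, "dz": -0.03, "gripper": -1}, {"rx": 0, "ry": 0, "rz": 0.545, "dx": 0.045, "dy": 0.465, "dz": -0.03, "gripper": -1}, {"rx": 0, "ry": 0, "rz": 0.545, "dx": 0.045, "dy": 0.465, "dz": -0.03, "gripper": -1}, {"rx": 0, "ry": 0, "rz": 0.545, "dx": 0.045, "dy": 0.465, "dz": -0.03, "gripper": -1}, {"rx": 0, "ry": 0, "rz": 0.545, "dx": 0.045, "dy": 0.465, "dz": -0.03, "gripper": -1}, {"rx": 0, "ry": 0, "rz": 0.545, "dx": 0.045, "dy": 0.465, "dz": -0.03, "gripper": -1}, {"rx": 0, "ry": 0, "rz": 0.545, "dx": 0.045, "dy": 0.465, "dz": -0.25, "gripper": -1}, {"rx": 0, "ry": 0, "rz": 0.545, "dx": 0.045, "dy": 0.465, "dz": -0.25, "gripper": -1}, {"rx": 0, "ry": 0, "rz": 0.545, "dx": 0.045, "dy": 0.465, "dz": -0.25, "gripper": -1}])

```text
clock: 11.6
tcp_pos: [0.5359, 0.3082, 0.1093]
ee_rot: [-2.317, -2.116, 0.022]
force: [-1.1, -0.4, -5.6]
finger_gap: 0.0588
grasp_force: 100.5
```

```bash
python3 -c "
from h import *
plan((.5387,.313,.034,-4.6))
im,d=snap('top','t4.png'); rects('top',.13,.18,(.45,.62,.2,.5),'held');im2,d=snap('side','s4.png'); rects('side',.13,.18,(.45,.62,.2,.5),'held')
cv2.imwrite('pics/s4c.png',np.hstack([cv2.resize(im[120:280,60:220],(400,400)),cv2.resize(im2[40:180,160:300],(400,400))])[:,:,::-1])"
```

```text
at [0.5359 0.3082 0.1093] yaw -5.19 tilt [-0.013 -0.007 -1.   ] F [-1.1 -0.4 -5.6] gap 0.0588 gf 100.5 q [ 0.45  0.48  1.56 -0.    1.12  0.54]
(0.5387, 0.313, 0.034, -4.6) d [ 0.007   0.0121 -0.1882] rz 0.0068 rows 1.5 0.1
top held 29 c [581.5 299.4] wh [12.5 10.7] a 71.1 z 0.1679 mean [0.5817 0.2984] long axis 49.7
top held 323 c [534.4 285.9] wh [31.  65.4] a 84.5 z 0.146 mean [0.5309 0.2838] long axis 177.0
top held 49 c [517.8 374.2] wh [17.8 15.6] a 6.3 z 0.144 mean [0.5169 0.374 ] long axis -147.4
side held 614 c [530.5 307.3] wh [102.3  95.2] a 27.8 z 0.1478 mean [0.5374 0.3017] long axis 177.3
```

View pics/s4c.png

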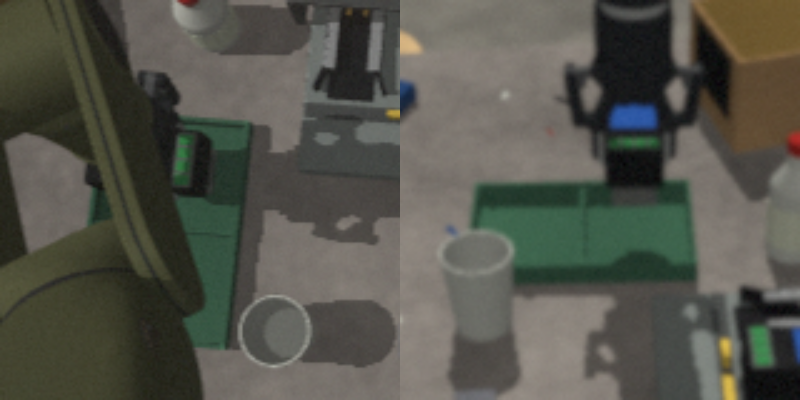

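The pack is held level above the right stall. I'll lower it, release and rise.

Request:
move_arm(rows=[{"rx": 0, "ry": 0, "rz": 0.005, "dx": 0.007, "dy": 0.012, "dz": -0.08, "gripper": -1}, {"rx": 0, "ry": 0, "rz": 0.005, "dx": 0.007, "dy": 0.012, "dz": -0.14, "gripper": -1}, {"rx": 0, "ry": 0, "rz": 0.005, "dx": 0.007, "dy": 0.012, "dz": -0.17, "gripper": -1}, {"rx": 0, "ry": 0, "rz": 0.005, "dx": 0.007, "dy": 0.012, "dz": -0.188, "gripper": -1}, {"rx": 0, "ry": 0, "rz": 0.005, "dx": 0.007, "dy": 0.012, "dz": -0.188, "gripper": -1}, {"rx": 0, "ry": 0, "rz": 0.005, "dx": 0.007, "dy": 0.012, "dz": -0.188, "gripper": -1}])

```text
clock: 12.3
tcp_pos: [0.5447, 0.3177, 0.0416]
ee_rot: [2.306, 2.133, 0.004]
force: [-0.6, 0.2, -4.5]
finger_gap: 0.0588
grasp_force: 100.8
```

Request:
move_arm(rows=[{"rx": 0, "ry": 0, "rz": 0, "dx": -0.01, "dy": -0.008, "dz": -0.01, "gripper": -1}, {"rx": 0, "ry": 0, "rz": 0, "dx": -0.01, "dy": -0.008, "dz": -0.018, "gripper": -1}, {"rx": 0, "ry": 0, "rz": 0, "dx": -0.01, "dy": -0.008, "dz": -0.018, "gripper": -1}, {"rx": 0, "ry": 0, "rz": 0, "dx": -0.01, "dy": -0.008, "dz": -0.018, "gripper": -1}])

```text
clock: 12.7
tcp_pos: [0.5395, 0.3141, 0.033]
ee_rot: [-2.306, -2.134, -0.0]
force: [-0.0, 0.1, -4.6]
finger_gap: 0.0591
grasp_force: 100.8
```

Request:
move_arm(rows=[{"rx": 0, "ry": 0, "rz": 0, "dx": 0, "dy": 0, "dz": -0.004, "gripper": -1}, {"rx": 0, "ry": 0, "rz": 0, "dx": 0, "dy": 0, "dz": -0.006, "gripper": -1}, {"rx": 0, "ry": 0, "rz": 0, "dx": 0, "dy": 0, "dz": -0.006, "gripper": 0.7}, {"rx": 0, "ry": 0, "rz": 0, "dx": 0, "dy": 0, "dz": -0.006, "gripper": 0.7}, {"rx": 0, "ry": 0, "rz": 0, "dx": 0, "dy": 0, "dz": -0.006, "gripper": 0.7}, {"rx": 0, "ry": 0, "rz": 0, "dx": 0, "dy": 0, "dz": 0.1, "gripper": 0.7}, {"rx": 0, "ry": 0, "rz": 0, "dx": 0, "dy": 0, "dz": 0.2, "gripper": 1}, {"rx": 0, "ry": 0, "rz": 0, "dx": 0, "dy": 0, "dz": 0.35, "gripper": 1}, {"rx": 0, "ry": 0, "rz": -0.5, "dx": 0.1, "dy": -0.3, "dz": 0.35, "gripper": 1}, {"rx": 0, "ry": 0, "rz": -0.5, "dx": 0.1, "dy": -0.3, "dz": 0.35, "gripper": 1}])

```text
clock: 13.7
tcp_pos: [0.5727, 0.2205, 0.1737]
ee_rot: [2.599, 1.761, 0.009]
force: [0.3, 0.2, -0.3]
finger_gap: 0.0856
grasp_force: 0.0
```

```bash
python3 -c "
from h import *
plan((.640,.0275,.165,-94.6))
im,d=snap('top','t5.png'); rects('top',.05,.09,(.45,.62,.2,.5),'placed'); snap('side','s5.png');rects('side',.05,.09,(.45,.62,.2,.5),'placed')
for n in('top','side'):
  rects(n,.05,.08,(.35,.62,-.46,-.24),'flat')
"
```

```text
at [0.5727 0.2205 0.1737] yaw -21.75 tilt [ 0.006  0.002 -1.   ] F [ 0.3  0.2 -0.3] gap 0.0856 gf 0.0 q [0.3  0.4  1.51 0.   1.22 0.68]
(0.64, 0.0275, 0.165, -94.6) d [ 0.1683 -0.4825 -0.0217] rz -0.8476 rows 4.1 8.5
top placed 767 c [538.4 330.7] wh [109.3  60.9] a 86.4 z 0.068 mean [0.535  0.3351] long axis 66.4
side placed 473 c [540.1 332.2] wh [118.8  59.7] a 86.1 z 0.0662 mean [0.5391 0.3182] long axis 86.1
top flat 974 c [ 570.9 -327.1] wh [110.   61.5] a 82.4 z 0.0646 mean [ 0.5695 -0.3248] long axis 82.0
top flat 1024 c [ 431.8 -354.3] wh [111.8  60.1] a 87.4 z 0.0647 mean [ 0.4311 -0.3523] long axis 86.9
side flat 1551 c [ 573.6 -327.5] wh [112.   60.2] a 82.4 z 0.0632 mean [ 0.572  -0.3338] long axis 82.8
side flat 46 c [ 354.  -300.6] wh [25.2  5.9] a 89.1 z 0.068 mean [ 0.3536 -0.301 ] long axis 86.4
side flat 1718 c [ 434.7 -355.5] wh [111.5  59.6] a 87.1 z 0.0631 mean [ 0.434  -0.3614] long axis 87.5
```

Request:
move_arm(rows=[{"rx": 0, "ry": 0, "rz": -0.848, "dx": 0.168, "dy": -0.482, "dz": 0, "gripper": 1}, {"rx": 0, "ry": 0, "rz": -0.848, "dx": 0.168, "dy": -0.482, "dz": 0, "gripper": 1}, {"rx": 0, "ry": 0, "rz": -0.848, "dx": 0.168, "dy": -0.482, "dz": 0, "gripper": 1}, {"rx": 0, "ry": 0, "rz": -0.848, "dx": 0.168, "dy": -0.482, "dz": 0, "gripper": 1}, {"rx": 0, "ry": 0, "rz": -0.848, "dx": 0.168, "dy": -0.482, "dz": 0, "gripper": 1}, {"rx": 0, "ry": 0, "rz": -0.848, "dx": 0.168, "dy": -0.482, "dz": 0, "gripper": 1}, {"rx": 0, "ry": 0, "rz": -0.848, "dx": 0.168, "dy": -0.482, "dz": 0, "gripper": 1}, {"rx": 0, "ry": 0, "rz": -0.848, "dx": 0.168, "dy": -0.482, "dz": 0, "gripper": 1}, {"rx": 0, "ry": 0, "rz": -0.848, "dx": 0.168, "dy": -0.482, "dz": 0, "gripper": 1}, {"rx": 0, "ry": 0, "rz": -0.848, "dx": 0.168, "dy": -0.482, "dz": 0, "gripper": 1}])

```text
clock: 14.8
tcp_pos: [0.6382, 0.0271, 0.1705]
ee_rot: [-3.139, 0.123, 0.001]
force: [-0.1, -0.4, -1.0]
finger_gap: 0.0857
grasp_force: 0.0
```

```bash
python3 -c "
from h import *
plan((.640,.0272,.056,-94.6))
"
```

```text
at [0.6382 0.0271 0.1705] yaw -94.47 tilt [-0.  0. -1.] F [-0.1 -0.4 -1. ] gap 0.0857 gf 0.0 q [-0.02  0.44  1.45  0.    1.25  1.62]
(0.64, 0.0272, 0.056, -94.6) d [ 4.600e-03  2.000e-04 -2.861e-01] rz -0.0015 rows 2.3 0.0
```

Request:
move_arm(rows=[{"rx": 0, "ry": 0, "rz": 0, "dx": 0.0045, "dy": 0, "dz": -0.1, "gripper": 1}, {"rx": 0, "ry": 0, "rz": 0, "dx": 0.0045, "dy": 0, "dz": -0.2, "gripper": 1}, {"rx": 0, "ry": 0, "rz": 0, "dx": 0.0045, "dy": 0, "dz": -0.285, "gripper": 1}, {"rx": 0, "ry": 0, "rz": 0, "dx": 0.0045, "dy": 0, "dz": -0.285, "gripper": 1}, {"rx": 0, "ry": 0, "rz": 0, "dx": 0.0045, "dy": 0, "dz": -0.285, "gripper": -1}, {"rx": 0, "ry": 0, "rz": 0, "dx": 0.0045, "dy": 0, "dz": -0.285, "gripper": -1}, {"rx": 0, "ry": 0, "rz": 0, "dx": 0.0045, "dy": 0, "dz": -0.285, "gripper": -1}, {"rx": 0, "ry": 0, "rz": 0, "dx": 0.0045, "dy": 0, "dz": -0.285, "gripper": -1}, {"rx": 0, "ry": 0, "rz": 0, "dx": 0.0045, "dy": 0, "dz": -0.285, "gripper": -1}])

```text
clock: 15.7
tcp_pos: [0.6416, 0.0278, 0.0593]
ee_rot: [-3.138, 0.123, -0.007]
force: [-0.9, 5.3, 6.4]
finger_gap: 0.0587
grasp_force: 98.0
```

Request:
move_arm(rows=[{"rx": 0, "ry": 0, "rz": 0, "dx": -0.02, "dy": 0.0016, "dz": 0, "gripper": -1}, {"rx": 0, "ry": 0, "rz": 0, "dx": -0.04, "dy": 0.0032, "dz": 0, "gripper": -1}, {"rx": 0, "ry": 0, "rz": 0, "dx": -0.06, "dy": 0.005, "dz": 0, "gripper": -1}, {"rx": 0, "ry": 0, "rz": 0, "dx": -0.08, "dy": 0.0065, "dz": 0, "gripper": -1}, {"rx": 0, "ry": 0, "rz": 0, "dx": -0.11, "dy": 0.009, "dz": 0, "gripper": -1}, {"rx": 0, "ry": 0, "rz": 0, "dx": -0.15, "dy": 0.012, "dz": 0, "gripper": -1}, {"rx": 0, "ry": 0, "rz": 0, "dx": -0.19, "dy": 0.015, "dz": 0, "gripper": -1}, {"rx": 0, "ry": 0, "rz": 0, "dx": -0.23, "dy": 0.0185, "dz": 0, "gripper": -1}, {"rx": 0, "ry": 0, "rz": 0, "dx": -0.27, "dy": 0.022, "dz": 0, "gripper": -1}, {"rx": 0, "ry": 0, "rz": 0, "dx": -0.27, "dy": 0.022, "dz": 0, "gripper": -1}])

```text
clock: 16.7
tcp_pos: [0.5317, 0.0349, 0.0591]
ee_rot: [3.138, -0.122, 0.005]
force: [-2.3, 0.3, 13.4]
finger_gap: 0.0589
grasp_force: 99.3
```

```bash
python3 -c "
from h import *
plan((.419,.323,.25,-4.6))
snap('side','s6.png'); rects('side',.085,.105,(.45,.72,-.2,.1),'full');
"
```

```text
at [0.5317 0.0349 0.0591] yaw -94.47 tilt [ 0.003 -0.001 -1.   ] F [-2.3  0.3 13.4] gap 0.0589 gf 99.3 q [-0.01  0.44  1.81 -0.    0.89  1.64]
(0.419, 0.323, 0.25, -4.6) d [-0.2818  0.7202  0.4772] rz 1.0457 rows 7.3 10.5
side full 140 c [506.8  32. ] wh [59.5 22. ] a 87.6 z 0.0927 mean [0.5058 0.0282] long axis 89.2
side full 381 c [575.9  26.6] wh [60.3 57.9] a 83.7 z 0.0928 mean [0.5753 0.0235] long axis 64.6
side full 99 c [ 693.8 -156.8] wh [19.4 41.4] a 43.9 z 0.096 mean [ 0.6918 -0.154 ] long axis 149.2
```

Request:
move_arm(rows=[{"rx": 0, "ry": 0, "rz": 0, "dx": 0, "dy": 0, "dz": 0.1, "gripper": -1}, {"rx": 0, "ry": 0, "rz": 0, "dx": 0, "dy": 0, "dz": 0.2, "gripper": -1}, {"rx": 0, "ry": 0, "rz": 0, "dx": 0, "dy": 0, "dz": 0.3, "gripper": -1}, {"rx": 0, "ry": 0, "rz": 0, "dx": 0, "dy": 0, "dz": 0.45, "gripper": -1}, {"rx": 0, "ry": 0, "rz": 0.55, "dx": -0.1, "dy": 0.5, "dz": 0.45, "gripper": -1}, {"rx": 0, "ry": 0, "rz": 0.55, "dx": -0.1, "dy": 0.5, "dz": 0.45, "gripper": -1}, {"rx": 0, "ry": 0, "rz": 0.55, "dx": -0.1, "dy": 0.5, "dz": 0.45, "gripper": -1}, {"rx": 0, "ry": 0, "rz": 0.55, "dx": -0.1, "dy": 0.5, "dz": 0.45, "gripper": -1}, {"rx": 0, "ry": 0, "rz": 0.55, "dx": -0.1, "dy": 0.5, "dz": 0.45, "gripper": -1}, {"rx": 0, "ry": 0, "rz": 0.55, "dx": -0.1, "dy": 0.5, "dz": 0.45, "gripper": -1}])

```text
clock: 17.75
tcp_pos: [0.4902, 0.2365, 0.2361]
ee_rot: [2.919, 1.157, -0.004]
force: [-0.5, -0.5, -3.8]
finger_gap: 0.0587
grasp_force: 99.7
```

```bash
python3 -c "
from h import *
plan((.419,.323,.13,-4.6))
"
```

```text
at [0.4902 0.2365 0.2361] yaw -46.75 tilt [-0.002 -0.002 -1.   ] F [-0.5 -0.5 -3.8] gap 0.0587 gf 99.7 q [ 0.37  0.26  1.56 -0.    1.32  1.19]
(0.419, 0.323, 0.13, -4.6) d [-0.1779  0.2164 -0.2653] rz 0.4905 rows 3.1 4.9
```

Request:
move_arm(rows=[{"rx": 0, "ry": 0, "rz": 0.49, "dx": -0.178, "dy": 0.216, "dz": 0, "gripper": -1}, {"rx": 0, "ry": 0, "rz": 0.49, "dx": -0.178, "dy": 0.216, "dz": 0, "gripper": -1}, {"rx": 0, "ry": 0, "rz": 0.49, "dx": -0.178, "dy": 0.216, "dz": 0, "gripper": -1}, {"rx": 0, "ry": 0, "rz": 0.49, "dx": -0.178, "dy": 0.216, "dz": 0, "gripper": -1}, {"rx": 0, "ry": 0, "rz": 0.49, "dx": -0.178, "dy": 0.216, "dz": 0, "gripper": -1}, {"rx": 0, "ry": 0, "rz": 0.49, "dx": -0.178, "dy": 0.216, "dz": 0, "gripper": -1}, {"rx": 0, "ry": 0, "rz": 0.49, "dx": -0.178, "dy": 0.216, "dz": -0.1, "gripper": -1}, {"rx": 0, "ry": 0, "rz": 0.49, "dx": -0.178, "dy": 0.216, "dz": -0.2, "gripper": -1}, {"rx": 0, "ry": 0, "rz": 0.49, "dx": -0.178, "dy": 0.216, "dz": -0.3, "gripper": -1}, {"rx": 0, "ry": 0, "rz": 0.49, "dx": -0.178, "dy": 0.216, "dz": -0.3, "gripper": -1}])

```text
clock: 18.75
tcp_pos: [0.4163, 0.3181, 0.1117]
ee_rot: [-2.321, -2.115, 0.021]
force: [-0.1, -0.8, -4.5]
finger_gap: 0.0586
grasp_force: 100.0
```

```bash
python3 -c "
from h import *
plan((.419,.323,.036,-4.6))
im2,d=snap('side','s7.png');cv2.imwrite('pics/s7c.png',cv2.resize(im2[40:180,160:300],(400,400))[:,:,::-1])
"
```

```text
at [0.4163 0.3181 0.1117] yaw -5.32 tilt [-0.011 -0.008 -1.   ] F [-0.1 -0.8 -4.5] gap 0.0586 gf 100.0 q [ 0.57  0.37  1.76 -0.    1.03  0.67]
(0.419, 0.323, 0.036, -4.6) d [ 0.0068  0.0122 -0.1892] rz 0.0084 rows 1.5 0.1
```

View pics/s7c.png

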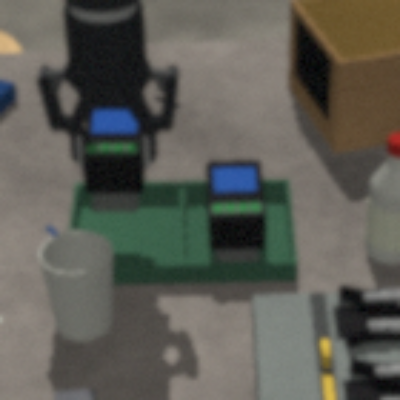

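The first pack stands upright in the right stall. The second is held above the left stall at crop position (113,150).

Request:
move_arm(rows=[{"rx": 0, "ry": 0, "rz": 0, "dx": 0, "dy": 0, "dz": -0.08, "gripper": -1}, {"rx": 0, "ry": 0, "rz": 0, "dx": 0, "dy": 0, "dz": -0.14, "gripper": -1}, {"rx": 0, "ry": 0, "rz": 0, "dx": 0, "dy": 0, "dz": -0.17, "gripper": -1}, {"rx": 0, "ry": 0, "rz": 0, "dx": 0, "dy": 0, "dz": -0.19, "gripper": -1}, {"rx": 0, "ry": 0, "rz": 0, "dx": 0, "dy": 0, "dz": -0.205, "gripper": -1}, {"rx": 0, "ry": 0, "rz": 0, "dx": 0, "dy": 0, "dz": -0.205, "gripper": -1}, {"rx": 0, "ry": 0, "rz": 0, "dx": 0, "dy": 0, "dz": -0.205, "gripper": -1}])

```text
clock: 19.5
tcp_pos: [0.4215, 0.3223, 0.0356]
ee_rot: [2.319, 2.119, 0.002]
force: [-0.2, 0.5, -4.5]
finger_gap: 0.0585
grasp_force: 100.4
```

Request:
move_arm(rows=[{"rx": 0, "ry": 0, "rz": 0, "dx": 0, "dy": 0, "dz": -0.005, "gripper": -1}, {"rx": 0, "ry": 0, "rz": 0, "dx": 0, "dy": 0, "dz": -0.01, "gripper": -1}, {"rx": 0, "ry": 0, "rz": 0, "dx": 0, "dy": 0, "dz": -0.01, "gripper": 0.7}, {"rx": 0, "ry": 0, "rz": 0, "dx": 0, "dy": 0, "dz": -0.01, "gripper": 0.7}, {"rx": 0, "ry": 0, "rz": 0, "dx": 0, "dy": 0, "dz": -0.01, "gripper": 0.7}, {"rx": 0, "ry": 0, "rz": 0, "dx": 0, "dy": 0, "dz": 0.1, "gripper": 0.7}, {"rx": 0, "ry": 0, "rz": 0, "dx": 0, "dy": 0, "dz": 0.22, "gripper": 1}, {"rx": 0, "ry": 0, "rz": 0, "dx": 0, "dy": 0, "dz": 0.45, "gripper": 1}, {"rx": 0, "ry": 0, "rz": 0, "dx": 0.2, "dy": -0.5, "dz": 0.45, "gripper": 1}, {"rx": 0, "ry": 0, "rz": 0, "dx": 0.2, "dy": -0.5, "dz": 0.45, "gripper": 1}])

```text
clock: 20.5
tcp_pos: [0.4585, 0.2315, 0.1944]
ee_rot: [2.313, 2.124, 0.007]
force: [0.4, -0.3, -0.4]
finger_gap: 0.0854
grasp_force: 0.0
```

Request:
move_arm(rows=[{"rx": 0, "ry": 0, "rz": 0, "dx": 0.2, "dy": -0.8, "dz": 0.0, "gripper": 1}, {"rx": 0, "ry": 0, "rz": 0, "dx": 0.2, "dy": -0.8, "dz": 0.0, "gripper": 1}, {"rx": 0, "ry": 0, "rz": 0, "dx": 0.2, "dy": -0.8, "dz": 0.0, "gripper": 1}, {"rx": 0, "ry": 0, "rz": 0, "dx": 0.2, "dy": -0.8, "dz": 0.0, "gripper": 1}, {"rx": 0, "ry": 0, "rz": 0, "dx": 0.2, "dy": -0.8, "dz": 0.0, "gripper": 1}, {"rx": 0, "ry": 0, "rz": 0, "dx": 0.2, "dy": -0.8, "dz": 0.0, "gripper": 1}, {"rx": 0, "ry": 0, "rz": 0, "dx": 0.2, "dy": -0.8, "dz": 0.0, "gripper": 1}, {"rx": 0, "ry": 0, "rz": 0, "dx": 0.2, "dy": -0.8, "dz": 0.0, "gripper": 1}])

```text
clock: 21.3
tcp_pos: [0.5388, -0.0935, 0.1919]
ee_rot: [2.322, 2.113, -0.0]
force: [0.2, -0.2, 0.2]
finger_gap: 0.0853
grasp_force: 0.0
```

```bash
python3 -c "
from h import *
plan((.57,-.347,.14,-7.7))
im,d=snap('top','t8.png'); snap('side','s8.png')
for n in('top','side'):
  rects(n,.05,.09,(.35,.62,.2,.5),'placed');rects(n,.05,.08,(.35,.66,-.46,-.24),'flat')
"
```

```text
at [ 0.5388 -0.0935  0.1919] yaw -5.4 tilt [ 0.002 -0.002 -1.   ] F [ 0.2 -0.2  0.2] gap 0.0853 gf 0.0 q [-0.25  0.3   1.62 -0.    1.22 -0.15]
(0.57, -0.347, 0.14, -7.7) d [ 0.0781 -0.6338 -0.1296] rz -0.0268 rows 5.2 0.3
top placed 1017 c [538.1 331.4] wh [110.9  60.4] a 86.3 z 0.0679 mean [0.5365 0.3292] long axis 86.3
top placed 1040 c [420.4 338.7] wh [111.   60.1] a 85.4 z 0.0681 mean [0.4194 0.3363] long axis 85.2
top placed 103 c [379.5 227.8] wh [16.8 54.4] a 65.6 z 0.0721 mean [0.3781 0.2301] long axis 158.2
top flat 883 c [ 570.6 -330. ] wh [103.8  61.1] a 83.2 z 0.0645 mean [ 0.5689 -0.3295] long axis 83.1
top flat 1021 c [ 432.  -354.5] wh [112.9  60.5] a 87.6 z 0.0648 mean [ 0.4311 -0.3523] long axis 87.1
side placed 256 c [526.4 329.7] wh [110.9  31.5] a 84.5 z 0.0664 mean [0.5258 0.3202] long axis 85.3
side placed 672 c [412.7 303.4] wh [188.2  77.1] a 73.2 z 0.0667 mean [0.4079 0.2984] long axis 67.6
side flat 1544 c [ 573.4 -328.1] wh [111.4  60. ] a 82.3 z 0.0631 mean [ 0.5719 -0.3341] long axis 82.9
side flat 46 c [ 353.8 -300.5] wh [24.2  5.6] a 88.9 z 0.0675 mean [ 0.3536 -0.3008] long axis 86.7
side flat 1711 c [ 434.6 -355.5] wh [110.9  59.5] a 86.9 z 0.0631 mean [ 0.434  -0.3614] long axis 87.4
```

View pics/t8.png

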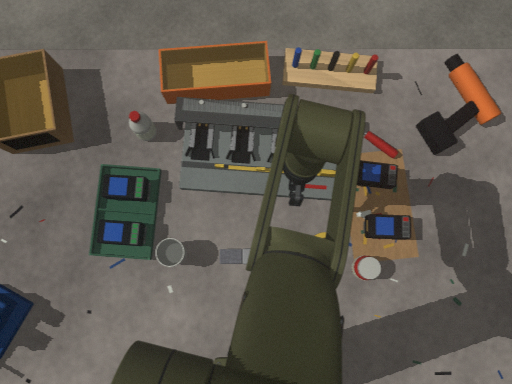

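Both charged packs stand upright in the stalls, at (122,187) and (122,233). The flat packs haven't moved, at (377,175) and (388,227). I'll pick the upper flat pack first.

Request:
move_arm(rows=[{"rx": 0, "ry": 0, "rz": -0.027, "dx": 0.077, "dy": -0.634, "dz": -0.08, "gripper": 1}, {"rx": 0, "ry": 0, "rz": -0.027, "dx": 0.077, "dy": -0.634, "dz": -0.08, "gripper": 1}, {"rx": 0, "ry": 0, "rz": -0.027, "dx": 0.077, "dy": -0.634, "dz": -0.08, "gripper": 1}, {"rx": 0, "ry": 0, "rz": -0.027, "dx": 0.077, "dy": -0.634, "dz": -0.08, "gripper": 1}, {"rx": 0, "ry": 0, "rz": -0.027, "dx": 0.077, "dy": -0.634, "dz": -0.08, "gripper": 1}, {"rx": 0, "ry": 0, "rz": -0.027, "dx": 0.077, "dy": -0.634, "dz": -0.08, "gripper": 1}, {"rx": 0, "ry": 0, "rz": -0.027, "dx": 0.077, "dy": -0.634, "dz": -0.08, "gripper": 1}, {"rx": 0, "ry": 0, "rz": -0.027, "dx": 0.077, "dy": -0.634, "dz": -0.08, "gripper": 1}, {"rx": 0, "ry": 0, "rz": -0.027, "dx": 0.077, "dy": -0.634, "dz": -0.08, "gripper": 1}])

```text
clock: 22.3
tcp_pos: [0.5681, -0.3402, 0.1602]
ee_rot: [-2.358, -2.074, -0.001]
force: [-0.4, 0.8, 0.6]
finger_gap: 0.0854
grasp_force: 0.0
```

```bash
python3 -c "
from h import *
plan((.5693,-.347,.027,-7.7))
snap('side','s9.png')
rects('side',.05,.08,(.35,.66,-.46,-.24),'flat')
"
```

```text
at [ 0.5681 -0.3402  0.1602] yaw -7.32 tilt [-0.     0.001 -1.   ] F [-0.4  0.8  0.6] gap 0.0854 gf 0.0 q [-0.6   0.48  1.41  0.    1.25 -0.48]
(0.5693, -0.347, 0.027, -7.7) d [ 0.003  -0.0171 -0.333 ] rz -0.0045 rows 2.7 0.0
side flat 1545 c [ 573.5 -327.9] wh [111.6  60. ] a 82.7 z 0.0631 mean [ 0.5721 -0.3338] long axis 83.0
side flat 46 c [ 354. -301.] wh [ 5.8 27.3] a 0.1 z 0.0677 mean [ 0.3536 -0.301 ] long axis 87.3
side flat 1709 c [ 434.7 -355.7] wh [110.6  59.7] a 87.1 z 0.0631 mean [ 0.434  -0.3613] long axis 87.6
```

Request:
move_arm(rows=[{"rx": 0, "ry": 0, "rz": -0.0045, "dx": 0.003, "dy": -0.017, "dz": -0.12, "gripper": 1}, {"rx": 0, "ry": 0, "rz": -0.0045, "dx": 0.003, "dy": -0.017, "dz": -0.24, "gripper": 1}, {"rx": 0, "ry": 0, "rz": -0.0045, "dx": 0.003, "dy": -0.017, "dz": -0.335, "gripper": 1}, {"rx": 0, "ry": 0, "rz": -0.0045, "dx": 0.003, "dy": -0.017, "dz": -0.335, "gripper": 1}, {"rx": 0, "ry": 0, "rz": -0.0045, "dx": 0.003, "dy": -0.017, "dz": -0.335, "gripper": -1}, {"rx": 0, "ry": 0, "rz": -0.0045, "dx": 0.003, "dy": -0.017, "dz": -0.335, "gripper": -1}, {"rx": 0, "ry": 0, "rz": -0.0045, "dx": 0.003, "dy": -0.017, "dz": -0.335, "gripper": -1}, {"rx": 0, "ry": 0, "rz": -0.0045, "dx": 0.003, "dy": -0.017, "dz": -0.335, "gripper": -1}, {"rx": 0, "ry": 0, "rz": -0.0045, "dx": 0.003, "dy": -0.017, "dz": -0.335, "gripper": -1}], force=90)

```text
clock: 23.25
tcp_pos: [0.5713, -0.3506, 0.0291]
ee_rot: [2.364, 2.061, 0.003]
force: [0.2, 1.0, 7.9]
finger_gap: 0.0585
grasp_force: 99.4
```

```bash
python3 -c "
from h import *
plan((.532,-.074,.2,-94.6))
snap('side','s10.png')
rects('side',.05,.08,(.35,.66,-.46,-.24),'flat')
"
```

```text
at [ 0.5713 -0.3506  0.0291] yaw -7.82 tilt [ 0.005 -0.003 -1.   ] F [0.2 1.  7.9] gap 0.0585 gf 99.4 q [-0.61  0.62  1.52  0.    0.99 -0.48]
(0.532, -0.074, 0.2, -94.6) d [-0.0982  0.6916  0.4273] rz -1.0097 rows 6.6 10.1
side flat 46 c [ 354.2 -300.4] wh [25.6  6.2] a 88.9 z 0.0679 mean [ 0.3536 -0.3009] long axis 86.8
side flat 1711 c [ 434.7 -355.9] wh [110.8  59.7] a 87.0 z 0.0631 mean [ 0.434  -0.3614] long axis 87.5
side flat 762 c [ 569.3 -361. ] wh [45.7 85.5] a 82.3 z 0.0629 mean [ 0.5689 -0.3651] long axis 176.1
```

Request:
move_arm(rows=[{"rx": 0, "ry": 0, "rz": 0, "dx": 0, "dy": 0, "dz": 0.1, "gripper": -1}, {"rx": 0, "ry": 0, "rz": 0, "dx": 0, "dy": 0, "dz": 0.2, "gripper": -1}, {"rx": 0, "ry": 0, "rz": 0, "dx": 0, "dy": 0, "dz": 0.3, "gripper": -1}, {"rx": 0, "ry": 0, "rz": 0, "dx": 0, "dy": 0, "dz": 0.43, "gripper": -1}, {"rx": 0, "ry": 0, "rz": -0.55, "dx": -0.05, "dy": 0.4, "dz": 0.43, "gripper": -1}, {"rx": 0, "ry": 0, "rz": -0.55, "dx": -0.05, "dy": 0.4, "dz": 0.43, "gripper": -1}, {"rx": 0, "ry": 0, "rz": -0.55, "dx": -0.05, "dy": 0.4, "dz": 0.43, "gripper": -1}, {"rx": 0, "ry": 0, "rz": -0.55, "dx": -0.05, "dy": 0.4, "dz": 0.43, "gripper": -1}, {"rx": 0, "ry": 0, "rz": -0.55, "dx": -0.05, "dy": 0.4, "dz": 0.43, "gripper": -1}, {"rx": 0, "ry": 0, "rz": -0.55, "dx": -0.05, "dy": 0.4, "dz": 0.43, "gripper": -1}])

```text
clock: 24.3
tcp_pos: [0.5481, -0.1882, 0.1978]
ee_rot: [-2.998, -0.937, 0.002]
force: [0.1, -0.4, -6.8]
finger_gap: 0.0585
grasp_force: 101.7
```

```bash
python3 -c "
from h import *
plan((.528,-.0738,.13,-94.6))"
```

```text
at [ 0.5481 -0.1882  0.1978] yaw -55.28 tilt [-0.001  0.    -1.   ] F [ 0.1 -0.4 -6.8] gap 0.0585 gf 101.7 q [-0.4   0.34  1.54 -0.    1.26  0.56]
(0.528, -0.0738, 0.13, -94.6) d [-0.0503  0.2861 -0.1696] rz -0.4575 rows 2.7 4.6
```

Request:
move_arm(rows=[{"rx": 0, "ry": 0, "rz": -0.457, "dx": -0.05, "dy": 0.286, "dz": -0.05, "gripper": -1}, {"rx": 0, "ry": 0, "rz": -0.457, "dx": -0.05, "dy": 0.286, "dz": -0.05, "gripper": -1}, {"rx": 0, "ry": 0, "rz": -0.457, "dx": -0.05, "dy": 0.286, "dz": -0.05, "gripper": -1}, {"rx": 0, "ry": 0, "rz": -0.457, "dx": -0.05, "dy": 0.286, "dz": -0.05, "gripper": -1}, {"rx": 0, "ry": 0, "rz": -0.457, "dx": -0.05, "dy": 0.286, "dz": -0.05, "gripper": -1}, {"rx": 0, "ry": 0, "rz": -0.457, "dx": -0.05, "dy": 0.286, "dz": -0.17, "gripper": -1}, {"rx": 0, "ry": 0, "rz": -0.457, "dx": -0.05, "dy": 0.286, "dz": -0.22, "gripper": -1}, {"rx": 0, "ry": 0, "rz": -0.457, "dx": -0.05, "dy": 0.286, "dz": -0.25, "gripper": -1}, {"rx": 0, "ry": 0, "rz": -0.457, "dx": -0.05, "dy": 0.286, "dz": -0.25, "gripper": -1}, {"rx": 0, "ry": 0, "rz": -0.457, "dx": -0.05, "dy": 0.286, "dz": -0.25, "gripper": -1}])

```text
clock: 25.3
tcp_pos: [0.5299, -0.0754, 0.0985]
ee_rot: [3.139, -0.12, 0.001]
force: [0.3, -0.2, -6.0]
finger_gap: 0.0588
grasp_force: 101.5
```

```bash
python3 -c "
from h import *
plan((.528,-.0738,.061,-94.6))
im,d=snap('side','s11.png')
rects('side',.10,.15,(.4,.66,-.2,.1),'held')
rects('side',.05,.08,(.35,.66,-.46,-.24),'flat')
cv2.imwrite('pics/s11c.png',cv2.resize(im[100:280,200:380],(500,500))[:,:,::-1])
"
```

```text
at [ 0.5299 -0.0754  0.0985] yaw -94.39 tilt [ 0.001 -0.    -1.   ] F [ 0.3 -0.2 -6. ] gap 0.0588 gf 101.5 q [-0.22  0.39  1.76 -0.    0.99  1.43]
(0.528, -0.0738, 0.061, -94.6) d [-0.0047  0.0041 -0.0938] rz -0.0025 rows 0.8 0.0
side held 1044 c [554.2 -85.7] wh [ 73.8 112.2] a 89.2 z 0.1311 mean [ 0.5579 -0.0945] long axis -177.7
side flat 46 c [ 353.9 -300.7] wh [26.4  5.7] a 89.7 z 0.0679 mean [ 0.3536 -0.3008] long axis 86.9
side flat 1707 c [ 434.5 -355.7] wh [110.3  59.7] a 87.6 z 0.0631 mean [ 0.434  -0.3612] long axis 87.6
```

View pics/s11c.png

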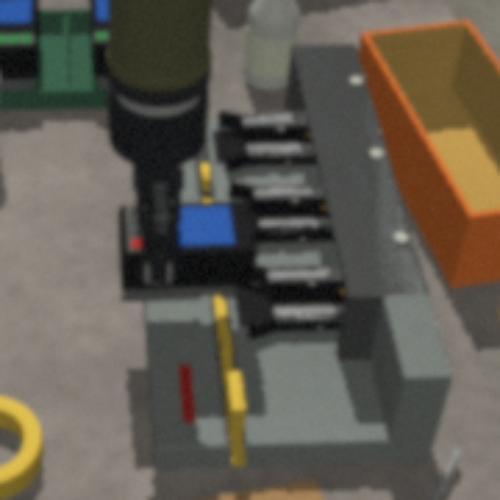

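The flat pack is held level in front of bay c, nose toward the bank, red lamp at the tail at crop position (137,243). Next I lower it onto the deck.

Request:
move_arm(rows=[{"rx": 0, "ry": 0, "rz": -0.0025, "dx": -0.004, "dy": 0.003, "dz": -0.05, "gripper": -1}, {"rx": 0, "ry": 0, "rz": -0.0025, "dx": -0.004, "dy": 0.003, "dz": -0.08, "gripper": -1}, {"rx": 0, "ry": 0, "rz": -0.0025, "dx": -0.004, "dy": 0.003, "dz": -0.096, "gripper": -1}, {"rx": 0, "ry": 0, "rz": -0.0025, "dx": -0.004, "dy": 0.003, "dz": -0.096, "gripper": -1}, {"rx": 0, "ry": 0, "rz": -0.0025, "dx": -0.004, "dy": 0.003, "dz": -0.096, "gripper": -1}])

```text
clock: 25.85
tcp_pos: [0.5283, -0.0742, 0.0599]
ee_rot: [3.139, -0.126, 0.001]
force: [-0.0, -0.0, -6.4]
finger_gap: 0.0588
grasp_force: 101.8
```

Request:
move_arm(rows=[{"rx": 0, "ry": 0, "rz": 0, "dx": 0, "dy": 0, "dz": -0.003, "gripper": -1}, {"rx": 0, "ry": 0, "rz": 0, "dx": 0.02, "dy": -0.0016, "dz": -0.003, "gripper": -1}, {"rx": 0, "ry": 0, "rz": 0, "dx": 0.04, "dy": -0.0032, "dz": -0.003, "gripper": -1}, {"rx": 0, "ry": 0, "rz": 0, "dx": 0.06, "dy": -0.0048, "dz": -0.003, "gripper": -1}, {"rx": 0, "ry": 0, "rz": 0, "dx": 0.08, "dy": -0.0064, "dz": -0.003, "gripper": -1}, {"rx": 0, "ry": 0, "rz": 0, "dx": 0.1, "dy": -0.008, "dz": -0.003, "gripper": -1}, {"rx": 0, "ry": 0, "rz": 0, "dx": 0.12, "dy": -0.0096, "dz": -0.003, "gripper": -1}, {"rx": 0, "ry": 0, "rz": 0, "dx": 0.14, "dy": -0.0112, "dz": -0.003, "gripper": -1}, {"rx": 0, "ry": 0, "rz": 0, "dx": 0.16, "dy": -0.0128, "dz": -0.003, "gripper": -1}, {"rx": 0, "ry": 0, "rz": 0, "dx": 0.16, "dy": -0.0128, "dz": -0.003, "gripper": -1}])

```text
clock: 26.85
tcp_pos: [0.5946, -0.0793, 0.0592]
ee_rot: [3.139, -0.126, 0.006]
force: [1.1, 1.6, 2.5]
finger_gap: 0.0587
grasp_force: 103.3
```

Request:
move_arm(rows=[{"rx": 0, "ry": 0, "rz": 0, "dx": 0.02, "dy": -0.0016, "dz": 0, "gripper": -1}, {"rx": 0, "ry": 0, "rz": 0, "dx": 0.04, "dy": -0.0032, "dz": 0, "gripper": -1}, {"rx": 0, "ry": 0, "rz": 0, "dx": 0.06, "dy": -0.0048, "dz": 0, "gripper": -1}, {"rx": 0, "ry": 0, "rz": 0, "dx": 0.075, "dy": -0.006, "dz": 0, "gripper": -1}, {"rx": 0, "ry": 0, "rz": 0, "dx": 0.085, "dy": -0.007, "dz": 0, "gripper": -1}, {"rx": 0, "ry": 0, "rz": 0, "dx": 0.09, "dy": -0.007, "dz": 0, "gripper": -1}, {"rx": 0, "ry": 0, "rz": 0, "dx": 0.09, "dy": -0.007, "dz": 0, "gripper": -1}])

```text
clock: 27.55
tcp_pos: [0.6274, -0.0812, 0.0591]
ee_rot: [-3.138, 0.126, 0.001]
force: [-4.5, 2.8, 8.3]
finger_gap: 0.0588
grasp_force: 103.7
```

Request:
move_arm(rows=[{"rx": 0, "ry": 0, "rz": 0, "dx": 0.005, "dy": 0, "dz": 0, "gripper": -1}, {"rx": 0, "ry": 0, "rz": 0, "dx": 0.005, "dy": 0, "dz": 0, "gripper": -1}, {"rx": 0, "ry": 0, "rz": 0, "dx": 0.005, "dy": 0, "dz": 0, "gripper": -1}])

```text
clock: 27.85
tcp_pos: [0.628, -0.0811, 0.0592]
ee_rot: [-3.138, 0.126, 0.005]
force: [-8.1, 3.1, 10.2]
finger_gap: 0.0588
grasp_force: 104.0
```

Request:
move_arm(rows=[{"rx": 0, "ry": 0, "rz": 0, "dx": 0.006, "dy": 0, "dz": 0, "gripper": -1}, {"rx": 0, "ry": 0, "rz": 0, "dx": 0.012, "dy": 0, "dz": 0, "gripper": -1}, {"rx": 0, "ry": 0, "rz": 0, "dx": 0.018, "dy": 0, "dz": 0, "gripper": -1}, {"rx": 0, "ry": 0, "rz": 0, "dx": 0.018, "dy": 0, "dz": 0, "gripper": -1}])

```text
clock: 28.25
tcp_pos: [0.628, -0.0809, 0.0591]
ee_rot: [-3.138, 0.127, 0.025]
force: [-23.2, 0.9, 22.7]
finger_gap: 0.0592
grasp_force: 105.3
```

Request:
move_arm(rows=[{"rx": 0, "ry": 0, "rz": 0, "dx": -0.018, "dy": 0, "dz": 0, "gripper": -1}, {"rx": 0, "ry": 0, "rz": 0, "dx": -0.02, "dy": 0, "dz": 0, "gripper": 1}, {"rx": 0, "ry": 0, "rz": 0, "dx": -0.02, "dy": 0, "dz": 0, "gripper": 1}, {"rx": 0, "ry": 0, "rz": 0, "dx": -0.02, "dy": 0, "dz": 0, "gripper": 1}, {"rx": 0, "ry": 0, "rz": 0, "dx": -0.02, "dy": 0, "dz": 0.12, "gripper": 1}, {"rx": 0, "ry": 0, "rz": 0, "dx": -0.02, "dy": 0, "dz": 0.24, "gripper": 1}, {"rx": 0, "ry": 0, "rz": 0.4, "dx": -0.2, "dy": -0.3, "dz": 0.3, "gripper": 1}, {"rx": 0, "ry": 0, "rz": 0.8, "dx": -0.45, "dy": -0.7, "dz": 0.3, "gripper": 1}, {"rx": 0, "ry": 0, "rz": 0.8, "dx": -0.45, "dy": -0.7, "dz": 0.3, "gripper": 1}, {"rx": 0, "ry": 0, "rz": 0.8, "dx": -0.45, "dy": -0.7, "dz": 0.3, "gripper": 1}])

```text
clock: 29.25
tcp_pos: [0.53, -0.2458, 0.1709]
ee_rot: [3.043, 0.774, 0.002]
force: [0.7, -0.6, -0.9]
finger_gap: 0.0855
grasp_force: 0.0
```

```bash
python3 -c "
from h import *
plan((.432,-.3748,.14,-2.8))
im,d=snap('side','s12.png'); snap('top','t12.png')
for n in ('side','top'):
  rects(n,.085,.105,(.5,.72,-.13,.1),'in c')
  rects(n,.05,.08,(.35,.66,-.46,-.24),'flat')
"
```

```text
at [ 0.53   -0.2458  0.1709] yaw -61.44 tilt [ 0.001 -0.001 -1.   ] F [ 0.7 -0.6 -0.9] gap 0.0855 gf 0.0 q [-0.51  0.37  1.57 -0.    1.2   0.57]
(0.432, -0.3748, 0.14, -2.8) d [-0.245  -0.3226 -0.0772] rz 0.6824 rows 3.3 6.8
side in c 635 c [645.2 -88.1] wh [66.4 83.7] a 78.6 z 0.0932 mean [ 0.6446 -0.0894] long axis 170.0
side flat 46 c [ 354.  -300.6] wh [26.7  5.6] a 89.0 z 0.0677 mean [ 0.3536 -0.3008] long axis 86.6
side flat 1714 c [ 434.8 -355.5] wh [110.3  59.6] a 87.0 z 0.0632 mean [ 0.434  -0.3614] long axis 87.5
top in c 768 c [637.5 -83.9] wh [59.3 88.8] a 85.4 z 0.0943 mean [ 0.6372 -0.0834] long axis 174.0
top flat 407 c [ 439.3 -358.1] wh [99.6 45.3] a 87.4 z 0.0651 mean [ 0.4447 -0.3677] long axis 75.7
```

Flat pack 1 is home in bay c: the top-view fit matches the charged pack's original position to within 1 mm. Now the second flat pack.

Request:
move_arm(rows=[{"rx": 0, "ry": 0, "rz": 0.6824, "dx": -0.245, "dy": -0.3226, "dz": -0.05, "gripper": 0.8}, {"rx": 0, "ry": 0, "rz": 0.6824, "dx": -0.245, "dy": -0.3226, "dz": -0.05, "gripper": 0.8}, {"rx": 0, "ry": 0, "rz": 0.6824, "dx": -0.245, "dy": -0.3226, "dz": -0.05, "gripper": 0.8}, {"rx": 0, "ry": 0, "rz": 0.6824, "dx": -0.245, "dy": -0.3226, "dz": -0.05, "gripper": 0.8}, {"rx": 0, "ry": 0, "rz": 0.6824, "dx": -0.245, "dy": -0.3226, "dz": -0.05, "gripper": 0.8}, {"rx": 0, "ry": 0, "rz": 0.6824, "dx": -0.245, "dy": -0.3226, "dz": -0.05, "gripper": 0.8}, {"rx": 0, "ry": 0, "rz": 0.6824, "dx": -0.245, "dy": -0.3226, "dz": -0.05, "gripper": 0.8}, {"rx": 0, "ry": 0, "rz": 0.6824, "dx": -0.245, "dy": -0.3226, "dz": -0.05, "gripper": 0.8}, {"rx": 0, "ry": 0, "rz": 0.6824, "dx": -0.245, "dy": -0.3226, "dz": -0.05, "gripper": 0.8}])

```text
clock: 30.25
tcp_pos: [0.4328, -0.373, 0.1504]
ee_rot: [2.286, 2.155, 0.0]
force: [-0.5, 0.1, 0.2]
finger_gap: 0.077
grasp_force: 0.0
```

```bash
python3 -c "
from h import *
plan((.4322,-.375,.027,-2.9))
snap('side','s13.png')
rects('side',.05,.08,(.3,.66,-.46,-.24),'flat')
"
```

```text
at [ 0.4328 -0.373   0.1504] yaw -3.38 tilt [ 0. -0. -1.] F [-0.5  0.1  0.2] gap 0.077 gf 0.0 q [-0.79  0.37  1.63  0.    1.14 -0.73]
(0.4322, -0.375, 0.027, -2.9) d [-0.0014 -0.0049 -0.3084] rz 0.0056 rows 2.5 0.1
side flat 629 c [ 327.  -296.8] wh [51.9 58. ] a 30.7 z 0.0685 mean [ 0.3287 -0.3012] long axis 114.5
side flat 1713 c [ 434.7 -355.6] wh [110.2  59.6] a 87.2 z 0.063 mean [ 0.4339 -0.3614] long axis 87.5
```

Request:
move_arm(rows=[{"rx": 0, "ry": 0, "rz": 0.005, "dx": 0, "dy": -0.005, "dz": -0.12, "gripper": 0.8}, {"rx": 0, "ry": 0, "rz": 0.005, "dx": 0, "dy": -0.005, "dz": -0.22, "gripper": 0.8}, {"rx": 0, "ry": 0, "rz": 0.005, "dx": 0, "dy": -0.005, "dz": -0.308, "gripper": 0.8}, {"rx": 0, "ry": 0, "rz": 0.005, "dx": 0, "dy": -0.005, "dz": -0.308, "gripper": 0.8}, {"rx": 0, "ry": 0, "rz": 0.005, "dx": 0, "dy": -0.005, "dz": -0.308, "gripper": -1}, {"rx": 0, "ry": 0, "rz": 0.005, "dx": 0, "dy": -0.005, "dz": -0.308, "gripper": -1}, {"rx": 0, "ry": 0, "rz": 0.005, "dx": 0, "dy": -0.005, "dz": -0.308, "gripper": -1}, {"rx": 0, "ry": 0, "rz": 0.005, "dx": 0, "dy": -0.005, "dz": -0.308, "gripper": -1}, {"rx": 0, "ry": 0, "rz": 0.005, "dx": 0, "dy": -0.005, "dz": -0.308, "gripper": -1}])

```text
clock: 31.2
tcp_pos: [0.4326, -0.3756, 0.0285]
ee_rot: [2.273, 2.166, 0.0]
force: [-0.2, 0.0, 0.8]
finger_gap: 0.0588
grasp_force: 98.1
```

Request:
move_arm(rows=[{"rx": 0, "ry": 0, "rz": 0, "dx": 0, "dy": 0, "dz": 0.1, "gripper": -1}, {"rx": 0, "ry": 0, "rz": 0, "dx": 0, "dy": 0, "dz": 0.2, "gripper": -1}, {"rx": 0, "ry": 0, "rz": 0, "dx": 0, "dy": 0, "dz": 0.3, "gripper": -1}, {"rx": 0, "ry": 0, "rz": 0, "dx": 0, "dy": 0, "dz": 0.43, "gripper": -1}, {"rx": 0, "ry": 0, "rz": -0.6, "dx": 0.2, "dy": 0.7, "dz": 0.43, "gripper": -1}, {"rx": 0, "ry": 0, "rz": -0.6, "dx": 0.2, "dy": 0.7, "dz": 0.43, "gripper": -1}, {"rx": 0, "ry": 0, "rz": -0.6, "dx": 0.2, "dy": 0.7, "dz": 0.43, "gripper": -1}, {"rx": 0, "ry": 0, "rz": -0.6, "dx": 0.2, "dy": 0.7, "dz": 0.43, "gripper": -1}, {"rx": 0, "ry": 0, "rz": -0.6, "dx": 0.2, "dy": 0.7, "dz": 0.43, "gripper": -1}, {"rx": 0, "ry": 0, "rz": -0.6, "dx": 0.2, "dy": 0.7, "dz": 0.43, "gripper": -1}])

```text
clock: 32.2
tcp_pos: [0.5073, -0.1083, 0.1991]
ee_rot: [-2.955, -1.064, 0.001]
force: [0.4, -0.8, -4.9]
finger_gap: 0.0585
grasp_force: 101.6
```

```bash
python3 -c "
from h import *
plan((.537,.036,.13,-94.6))"
```

```text
at [ 0.5073 -0.1083  0.1991] yaw -50.4 tilt [-0.001  0.    -1.   ] F [ 0.4 -0.8 -4.9] gap 0.0585 gf 101.6 q [-0.29  0.26  1.67 -0.    1.22  0.59]
(0.537, 0.036, 0.13, -94.6) d [ 0.0743  0.3608 -0.1727] rz -0.5143 rows 3.3 5.1
```

Request:
move_arm(rows=[{"rx": 0, "ry": 0, "rz": -0.514, "dx": 0.08, "dy": 0.36, "dz": -0.05, "gripper": -1}, {"rx": 0, "ry": 0, "rz": -0.514, "dx": 0.08, "dy": 0.36, "dz": -0.05, "gripper": -1}, {"rx": 0, "ry": 0, "rz": -0.514, "dx": 0.08, "dy": 0.36, "dz": -0.05, "gripper": -1}, {"rx": 0, "ry": 0, "rz": -0.514, "dx": 0.08, "dy": 0.36, "dz": -0.05, "gripper": -1}, {"rx": 0, "ry": 0, "rz": -0.514, "dx": 0.08, "dy": 0.36, "dz": -0.05, "gripper": -1}, {"rx": 0, "ry": 0, "rz": -0.514, "dx": 0.08, "dy": 0.36, "dz": -0.05, "gripper": -1}, {"rx": 0, "ry": 0, "rz": -0.514, "dx": 0.08, "dy": 0.36, "dz": -0.15, "gripper": -1}, {"rx": 0, "ry": 0, "rz": -0.514, "dx": 0.08, "dy": 0.36, "dz": -0.25, "gripper": -1}, {"rx": 0, "ry": 0, "rz": -0.514, "dx": 0.08, "dy": 0.36, "dz": -0.25, "gripper": -1}, {"rx": 0, "ry": 0, "rz": -0.514, "dx": 0.08, "dy": 0.36, "dz": -0.25, "gripper": -1}])

```text
clock: 33.2
tcp_pos: [0.5388, 0.0337, 0.0988]
ee_rot: [-3.139, 0.116, 0.005]
force: [1.4, 0.2, -5.6]
finger_gap: 0.059
grasp_force: 101.3
```

```bash
python3 -c "
from h import *
plan((.540,.0357,.0595,-94.6))
im,d=snap('side','s14.png')
rects('side',.10,.15,(.4,.66,-.06,.15),'held')
"
```

```text
at [0.5388 0.0337 0.0988] yaw -94.24 tilt [-0.003  0.    -1.   ] F [ 1.4  0.2 -5.6] gap 0.059 gf 101.3 q [-0.02  0.4   1.75  0.    1.    1.63]
(0.54, 0.0357, 0.0595, -94.6) d [ 0.0031  0.005  -0.0983] rz -0.0042 rows 0.8 0.0
side held 898 c [560.   21.1] wh [ 75.2 110.4] a 84.9 z 0.1314 mean [0.5636 0.0128] long axis -180.0
```

Request:
move_arm(rows=[{"rx": 0, "ry": 0, "rz": -0.004, "dx": 0.002, "dy": 0.004, "dz": -0.05, "gripper": -1}, {"rx": 0, "ry": 0, "rz": -0.004, "dx": 0.002, "dy": 0.004, "dz": -0.08, "gripper": -1}, {"rx": 0, "ry": 0, "rz": -0.004, "dx": 0.002, "dy": 0.004, "dz": -0.1, "gripper": -1}, {"rx": 0, "ry": 0, "rz": -0.004, "dx": 0.002, "dy": 0.004, "dz": -0.1, "gripper": -1}, {"rx": 0, "ry": 0, "rz": -0.004, "dx": 0.002, "dy": 0.004, "dz": -0.1, "gripper": -1}])

```text
clock: 33.75
tcp_pos: [0.5412, 0.0352, 0.0597]
ee_rot: [-3.139, 0.125, -0.001]
force: [-0.4, 0.2, -4.8]
finger_gap: 0.0585
grasp_force: 101.7
```

Request:
move_arm(rows=[{"rx": 0, "ry": 0, "rz": 0, "dx": 0, "dy": 0, "dz": -0.003, "gripper": -1}, {"rx": 0, "ry": 0, "rz": 0, "dx": 0.02, "dy": -0.0016, "dz": -0.003, "gripper": -1}, {"rx": 0, "ry": 0, "rz": 0, "dx": 0.04, "dy": -0.0032, "dz": -0.003, "gripper": -1}, {"rx": 0, "ry": 0, "rz": 0, "dx": 0.06, "dy": -0.0048, "dz": -0.003, "gripper": -1}, {"rx": 0, "ry": 0, "rz": 0, "dx": 0.08, "dy": -0.0064, "dz": -0.003, "gripper": -1}, {"rx": 0, "ry": 0, "rz": 0, "dx": 0.1, "dy": -0.008, "dz": -0.003, "gripper": -1}, {"rx": 0, "ry": 0, "rz": 0, "dx": 0.12, "dy": -0.0096, "dz": -0.003, "gripper": -1}, {"rx": 0, "ry": 0, "rz": 0, "dx": 0.14, "dy": -0.0112, "dz": -0.003, "gripper": -1}, {"rx": 0, "ry": 0, "rz": 0, "dx": 0.16, "dy": -0.0128, "dz": -0.003, "gripper": -1}, {"rx": 0, "ry": 0, "rz": 0, "dx": 0.16, "dy": -0.0128, "dz": -0.003, "gripper": -1}])

```text
clock: 34.75
tcp_pos: [0.6076, 0.0307, 0.0586]
ee_rot: [-3.138, 0.125, -0.006]
force: [1.1, 4.5, -1.2]
finger_gap: 0.0587
grasp_force: 102.5
```

Request:
move_arm(rows=[{"rx": 0, "ry": 0, "rz": 0, "dx": 0.02, "dy": -0.0015, "dz": 0, "gripper": -1}, {"rx": 0, "ry": 0, "rz": 0, "dx": 0.04, "dy": -0.003, "dz": 0, "gripper": -1}, {"rx": 0, "ry": 0, "rz": 0, "dx": 0.06, "dy": -0.004, "dz": 0, "gripper": -1}, {"rx": 0, "ry": 0, "rz": 0, "dx": 0.075, "dy": -0.005, "dz": 0, "gripper": -1}, {"rx": 0, "ry": 0, "rz": 0, "dx": 0.085, "dy": -0.005, "dz": 0, "gripper": -1}, {"rx": 0, "ry": 0, "rz": 0, "dx": 0.09, "dy": -0.005, "dz": 0, "gripper": -1}, {"rx": 0, "ry": 0, "rz": 0, "dx": 0.095, "dy": -0.005, "dz": 0, "gripper": -1}, {"rx": 0, "ry": 0, "rz": 0, "dx": 0.1, "dy": -0.005, "dz": 0, "gripper": -1}, {"rx": 0, "ry": 0, "rz": 0, "dx": 0.1, "dy": -0.005, "dz": 0, "gripper": -1}])

```text
clock: 35.65
tcp_pos: [0.6391, 0.0288, 0.0586]
ee_rot: [-3.139, 0.125, 0.016]
force: [-15.1, 3.2, 12.5]
finger_gap: 0.0589
grasp_force: 104.0
```

Request:
move_arm(rows=[{"rx": 0, "ry": 0, "rz": 0, "dx": 0.004, "dy": 0, "dz": 0, "gripper": -1}, {"rx": 0, "ry": 0, "rz": 0, "dx": 0.01, "dy": 0, "dz": 0, "gripper": -1}, {"rx": 0, "ry": 0, "rz": 0, "dx": 0.01, "dy": 0, "dz": 0, "gripper": -1}])

```text
clock: 35.95
tcp_pos: [0.6391, 0.0288, 0.0586]
ee_rot: [3.139, -0.124, -0.028]
force: [-24.8, 3.4, 19.2]
finger_gap: 0.0586
grasp_force: 104.8
```

Request:
move_arm(rows=[{"rx": 0, "ry": 0, "rz": 0, "dx": -0.018, "dy": 0, "dz": 0, "gripper": -1}, {"rx": 0, "ry": 0, "rz": 0, "dx": -0.02, "dy": 0, "dz": 0, "gripper": 1}, {"rx": 0, "ry": 0, "rz": 0, "dx": -0.02, "dy": 0, "dz": 0, "gripper": 1}, {"rx": 0, "ry": 0, "rz": 0, "dx": -0.02, "dy": 0, "dz": 0, "gripper": 1}, {"rx": 0, "ry": 0, "rz": 0, "dx": -0.02, "dy": 0, "dz": 0.12, "gripper": 1}, {"rx": 0, "ry": 0, "rz": 0, "dx": -0.02, "dy": 0, "dz": 0.3, "gripper": 1}, {"rx": 0, "ry": 0, "rz": 0.4, "dx": -0.1, "dy": -0.5, "dz": 0.3, "gripper": 0.05}, {"rx": 0, "ry": 0, "rz": 0.8, "dx": -0.15, "dy": -0.5, "dz": 0.3, "gripper": 0.05}, {"rx": 0, "ry": 0, "rz": 0.8, "dx": -0.15, "dy": -0.5, "dz": 0.3, "gripper": 0.05}, {"rx": 0, "ry": 0, "rz": 0.8, "dx": -0.15, "dy": -0.5, "dz": 0.3, "gripper": 0.05}])

```text
clock: 36.95
tcp_pos: [0.5939, -0.1586, 0.1769]
ee_rot: [3.042, 0.779, 0.002]
force: [0.3, 0.5, 0.4]
finger_gap: 0.0448
grasp_force: 0.0
```

```bash
python3 -c "
from h import *
plan((.578,-.202,.14,-4.6))
im,d=snap('side','s15.png'); snap('top','t15.png')
for n in ('side','top'):
  rects(n,.085,.105,(.5,.72,-.13,.1),'in bank')
"
```

```text
at [ 0.5939 -0.1586  0.1769] yaw -61.26 tilt [ 0.002 -0.001 -1.   ] F [0.3 0.5 0.4] gap 0.0448 gf 0.0 q [-0.33  0.4   1.5  -0.    1.24  0.74]
(0.578, -0.202, 0.14, -4.6) d [-0.0396 -0.1086 -0.0922] rz 0.6593 rows 1.2 6.6
side in bank 515 c [640.1 -89.1] wh [65.8 90.7] a 81.9 z 0.093 mean [ 0.6389 -0.0936] long axis 168.0
top in bank 775 c [647.1  25.9] wh [60.  88.6] a 85.3 z 0.0943 mean [0.6461 0.0256] long axis 174.9
top in bank 779 c [637.8 -84.3] wh [60.4 88.3] a 85.4 z 0.0942 mean [ 0.6372 -0.0838] long axis 176.5
```

Both packs match the original home positions to within 1 mm. Next I shut the bar.

Request:
move_arm(rows=[{"rx": 0, "ry": 0, "rz": 0.659, "dx": -0.04, "dy": -0.108, "dz": -0.05, "gripper": 0.05}, {"rx": 0, "ry": 0, "rz": 0.659, "dx": -0.04, "dy": -0.108, "dz": -0.05, "gripper": 0.05}, {"rx": 0, "ry": 0, "rz": 0.659, "dx": -0.04, "dy": -0.108, "dz": -0.05, "gripper": 0.05}, {"rx": 0, "ry": 0, "rz": 0.659, "dx": -0.04, "dy": -0.108, "dz": -0.05, "gripper": 0.05}, {"rx": 0, "ry": 0, "rz": 0.659, "dx": -0.04, "dy": -0.108, "dz": -0.05, "gripper": 0.05}, {"rx": 0, "ry": 0, "rz": 0.659, "dx": -0.04, "dy": -0.108, "dz": -0.05, "gripper": 0.05}, {"rx": 0, "ry": 0, "rz": 0.659, "dx": -0.04, "dy": -0.108, "dz": -0.05, "gripper": 0.05}, {"rx": 0, "ry": 0, "rz": 0.659, "dx": -0.04, "dy": -0.108, "dz": -0.05, "gripper": 0.05}, {"rx": 0, "ry": 0, "rz": 0.659, "dx": -0.04, "dy": -0.108, "dz": -0.05, "gripper": 0.05}, {"rx": 0, "ry": 0, "rz": 0.659, "dx": -0.04, "dy": -0.108, "dz": -0.05, "gripper": 0.05}])

```text
clock: 38.05
tcp_pos: [0.5778, -0.1995, 0.1563]
ee_rot: [2.318, 2.121, 0.0]
force: [-0.1, 0.5, -0.5]
finger_gap: 0.0448
grasp_force: 0.0
```

```bash
python3 -c "
from h import *
plan((.578,-.202,.0448,-4.6))"
```

```text
at [ 0.5778 -0.1995  0.1563] yaw -5.09 tilt [ 0. -0. -1.] F [-0.1  0.5 -0.5] gap 0.0448 gf 0.0 q [-0.4   0.42  1.53 -0.    1.19 -0.31]
(0.578, -0.202, 0.0448, -4.6) d [ 0.0005 -0.0063 -0.2787] rz 0.0057 rows 2.2 0.1
```

Request:
move_arm(rows=[{"rx": 0, "ry": 0, "rz": 0.005, "dx": 0, "dy": -0.005, "dz": -0.1, "gripper": 0.05}, {"rx": 0, "ry": 0, "rz": 0.005, "dx": 0, "dy": -0.005, "dz": -0.2, "gripper": 0.05}, {"rx": 0, "ry": 0, "rz": 0.005, "dx": 0, "dy": -0.005, "dz": -0.28, "gripper": 0.05}, {"rx": 0, "ry": 0, "rz": 0.005, "dx": 0, "dy": -0.005, "dz": -0.28, "gripper": 0.05}, {"rx": 0, "ry": 0, "rz": 0.005, "dx": 0, "dy": -0.005, "dz": -0.28, "gripper": -1}, {"rx": 0, "ry": 0, "rz": 0.005, "dx": 0, "dy": -0.005, "dz": -0.28, "gripper": -1}, {"rx": 0, "ry": 0, "rz": 0.005, "dx": 0, "dy": -0.005, "dz": -0.28, "gripper": -1}, {"rx": 0, "ry": 0, "rz": 0.005, "dx": 0, "dy": -0.005, "dz": -0.28, "gripper": -1}, {"rx": 0, "ry": 0, "rz": 0.005, "dx": 0, "dy": -0.005, "dz": -0.28, "gripper": -1}], force=40)

```text
clock: 38.95
tcp_pos: [0.578, -0.202, 0.0464]
ee_rot: [2.306, 2.13, 0.001]
force: [-3.6, -0.9, 8.1]
finger_gap: 0.0112
grasp_force: 42.0
```

Request:
move_arm(rows=[{"rx": 0, "ry": 0, "rz": 0, "dx": 0.002, "dy": 0.025, "dz": 0, "gripper": -1}, {"rx": 0, "ry": 0, "rz": 0, "dx": 0.004, "dy": 0.05, "dz": 0, "gripper": -1}, {"rx": 0, "ry": 0, "rz": 0, "dx": 0.006, "dy": 0.075, "dz": 0, "gripper": -1}, {"rx": 0, "ry": 0, "rz": 0, "dx": 0.008, "dy": 0.1, "dz": 0, "gripper": -1}, {"rx": 0, "ry": 0, "rz": 0, "dx": 0.01, "dy": 0.12, "dz": 0, "gripper": -1}, {"rx": 0, "ry": 0, "rz": 0, "dx": 0.011, "dy": 0.13, "dz": 0, "gripper": -1}, {"rx": 0, "ry": 0, "rz": 0, "dx": 0.011, "dy": 0.137, "dz": 0, "gripper": -1}, {"rx": 0, "ry": 0, "rz": 0, "dx": 0.011, "dy": 0.143, "dz": 0, "gripper": -1}, {"rx": 0, "ry": 0, "rz": 0, "dx": 0.011, "dy": 0.143, "dz": 0, "gripper": -1}])

```text
clock: 39.85
tcp_pos: [0.5823, -0.1472, 0.0464]
ee_rot: [2.303, 2.129, -0.003]
force: [-5.0, -8.0, 5.7]
finger_gap: 0.0115
grasp_force: 41.9
```

Request:
move_arm(rows=[{"rx": 0, "ry": 0, "rz": 0, "dx": 0, "dy": 0.005, "dz": 0, "gripper": -1}, {"rx": 0, "ry": 0, "rz": 0, "dx": 0, "dy": 0.01, "dz": 0, "gripper": -1}, {"rx": 0, "ry": 0, "rz": 0, "dx": 0, "dy": 0.01, "dz": 0, "gripper": -1}])

```text
clock: 40.15
tcp_pos: [0.5823, -0.1472, 0.0465]
ee_rot: [2.299, 2.127, -0.009]
force: [-5.5, -20.5, 4.2]
finger_gap: 0.0105
grasp_force: 41.6
```

The bar moved 55 mm and is now at its hard stop, fully shut. I'll release it, rise clear and check.

Request:
move_arm(rows=[{"rx": 0, "ry": 0, "rz": 0, "dx": 0, "dy": -0.012, "dz": 0, "gripper": -1}, {"rx": 0, "ry": 0, "rz": 0, "dx": 0, "dy": -0.012, "dz": 0, "gripper": 0.05}, {"rx": 0, "ry": 0, "rz": 0, "dx": 0, "dy": -0.012, "dz": 0, "gripper": 0.05}, {"rx": 0, "ry": 0, "rz": 0, "dx": 0, "dy": -0.012, "dz": 0, "gripper": 0.05}, {"rx": 0, "ry": 0, "rz": 0, "dx": 0, "dy": -0.012, "dz": 0.1, "gripper": 0.05}, {"rx": 0, "ry": 0, "rz": 0, "dx": 0, "dy": -0.012, "dz": 0.25, "gripper": 0.05}, {"rx": 0, "ry": 0, "rz": 0, "dx": -0.3, "dy": -0.25, "dz": 0.5, "gripper": 0.05}, {"rx": 0, "ry": 0, "rz": 0, "dx": -0.3, "dy": -0.25, "dz": 0.5, "gripper": 0.05}, {"rx": 0, "ry": 0, "rz": 0, "dx": -0.3, "dy": -0.25, "dz": 0.5, "gripper": 0.05}, {"rx": 0, "ry": 0, "rz": 0, "dx": -0.3, "dy": -0.25, "dz": 0.5, "gripper": 0.05}])

```text
clock: 41.15
tcp_pos: [0.4608, -0.241, 0.2462]
ee_rot: [2.306, 2.131, 0.0]
force: [0.2, -0.4, -0.4]
finger_gap: 0.0446
grasp_force: 0.0
```

```bash
python3 -c "
from h import *
plan()
a,d=snap('side','s16.png'); b,d=snap('top','t16.png')
for n in ('side','top'):
  rects(n,.085,.105,(.5,.72,-.13,.1),'in bank'); rects(n,.05,.08,(.53,.62,-.24,-.1),'fin',k3=2); rects(n,.05,.09,(.35,.62,.2,.5),'placed')
  for q in('flat','full'): print(q,[(np.round(x['xy']).tolist(),round(x['conf'],2)) for x in landmark_of(n,q)])
cv2.imwrite('pics/f.png',np.hstack([cv2.resize(a[80:370,160:400],(400,483)),cv2.resize(b[80:320,80:280],(400,480)).__array__()[:480]][:1]+[cv2.resize(b[80:320,80:280],(400,483))])[:,:,::-1])
"
```

```text
at [ 0.4608 -0.241   0.2462] yaw -4.52 tilt [ 0.001 -0.001 -1.   ] F [ 0.2 -0.4 -0.4] gap 0.0446 gf 0.0 q [-0.56  0.22  1.6  -0.    1.33 -0.48]
side in bank 591 c [648.2  25. ] wh [62.9 87. ] a 86.8 z 0.0928 mean [0.6484 0.0202] long axis 175.3
side in bank 724 c [639.7 -85.1] wh [61.4 87.5] a 84.2 z 0.093 mean [ 0.6393 -0.0886] long axis 174.9
side fin 89 c [ 607.4 -111.1] wh [ 6.  24.4] a 88.0 z 0.0642 mean [ 0.6078 -0.1116] long axis 176.4
side fin 96 c [ 582.7 -150.4] wh [36.6 11.6] a 80.5 z 0.065 mean [ 0.5814 -0.1539] long axis 84.8
side placed 403 c [391.  306.2] wh [180.7  54.4] a 80.2 z 0.0669 mean [0.3886 0.2769] long axis 74.9
flat [([298.0, 179.0], 0.96), ([308.0, 211.0], 0.62)]
full [([205.0, 122.0], 0.55)]
top in bank 767 c [646.9  25.7] wh [59.9 87.5] a 85.3 z 0.0943 mean [0.646  0.0252] long axis 174.4
top in bank 774 c [637.8 -84.1] wh [59.8 86.8] a 87.0 z 0.0945 mean [ 0.6375 -0.0836] long axis 177.3
top fin 89 c [ 577.3 -146.4] wh [37.3  9.4] a 87.3 z 0.0658 mean [ 0.5766 -0.1475] long axis 87.8
top placed 1015 c [538.4 331.2] wh [110.4  60.8] a 86.2 z 0.0679 mean [0.537  0.3289] long axis 85.6
top placed 1040 c [420.2 338.2] wh [110.  60.] a 85.3 z 0.0681 mean [0.4197 0.3363] long axis 85.5
top placed 101 c [379.5 226.9] wh [17.6 55.6] a 65.1 z 0.073 mean [0.3794 0.2293] long axis 156.6
flat [([244.0, 143.0], 0.9), ([280.0, 146.0], 0.86)]
full [([125.0, 235.0], 0.82), ([134.0, 190.0], 0.56), ([254.0, 252.0], 0.36)]
```

View pics/f.png

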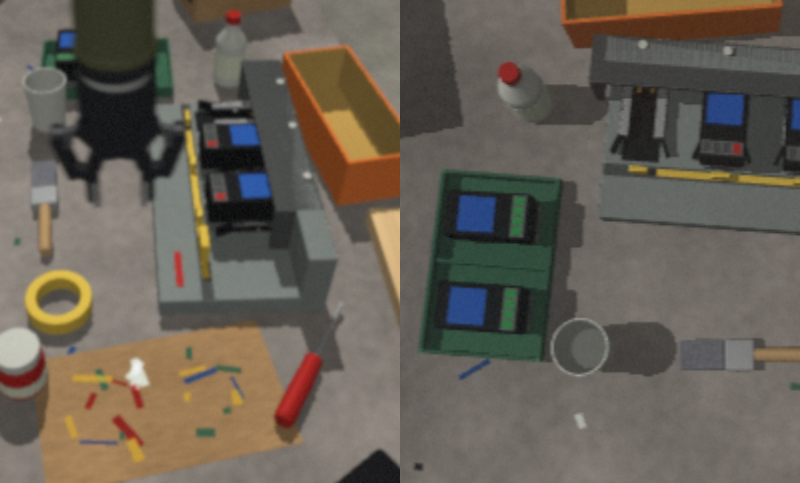

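The flat packs are home in bays b and c (side crop (230,140) and (240,190)). The bar is shut, the charged packs are in the tray (top crop (490,215) and (485,305)), and the other things haven't moved.

```bash
python3 -c "
from bench import *
print(close_job())"
```

```text
the job is handed in; nothing more can be done
None
```

The job is handed in: both charged packs stand upright in the ready tray, both flat packs are fully home in bays b and c, and the lock bar is shut again (about 41 s of the 208 s used).

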